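# Put the tea packet away in the drawer that opens

## Task

The tea packet stands on edge in the open deep drawer, too tall to let it shut: put it away lying flat in whichever of the two upper drawers opens. One of them is locked, it does not show which, and neither moves until the deep drawer, with the packet out, is pushed fully home, so feel for it and do not wrench at a drawer that is held. Leave all three drawers fully shut and the things on the worktop and on top of the cabinet as they are.

Things in the scene. Friction and masses are not known exactly. Their poses are not given: they have to be found in the camera images.
- cabinet: Fixed grey melamine cabinet, 240 deep (x) x 310 wide (y) x 132 high; origin: centre of its underside. Its front faces the robot; shut fronts' outer faces lie at x = -120 in its frame. A wide deep drawer below (front z = 3 to 72), two shallow drawers above (fronts z = 75 to 130, 150 wide, centred at y = +76.5 and -76.5). All slide out along its -x with about 1.5 N of friction and stay where left.
- cabinet_top (a point): Middle of the cabinet's top, 132 up, centre of its plan. Small things stand on it, 80 mm or more behind the fronts. Anti-tilt interlock inside: only one drawer can be out at a time; while one is more than about 15 mm out the others give 2 mm and are then held firm. Besides, one upper drawer (left or right, it differs) is locked and gives only about 2 mm; both fronts show the same lock face.
- drawer_deep (a joint): How far the deep drawer is out, m: 0 fully home, at most 0.18; starts about 0.17 open. In the cabinet's frame: floor z = 16, side walls up to z = 64, inside y = -137 to 137, front 14 thick (outer face at x = -120 minus the opening). Bar handle 120 long, 11 thick, mid-front at z = 40, axis 35 before the face. Clear height over its floor when shut: 54.
- drawer_left (a joint): How far the upper drawer on the cabinet's +y side is out, m: 0 fully home (so at the start), at most 0.15. In the cabinet's frame: floor z = 82, side walls up to z = 112, inside y = 15 to 138, front 14 thick; behind the front the floor runs 200 mm back. Clear height over its floor when shut: 40 mm.
- drawer_right (a joint): The same for the upper drawer on the cabinet's -y side (inside y = -138 to -15).
- drawer_left_handle (a point): Middle of the left upper drawer's handle (moves with it): round steel bar 64 long along the cabinet's y, 11 thick, axis 35 before the drawer's face, z = 104 in the cabinet's frame. Can be pinched along x or hooked from above.
- drawer_right_handle (a point): The same for the right upper drawer.
- packet_mid (a point): Centre of the cardboard tea packet, a loose closed box 80 x 28 x 60 mm (own x, y, z), about 80 g. It starts standing in the open deep drawer on its 80 x 28 side, own z up, own x along the cabinet's x, near the middle between a tin and a spoon, 25 mm or more free beside it. Lying flat, its own y is vertical and it is 28 high. It tips over when pushed near its top along its own y.
- mat: Cork mat lying fixed on the worktop, 150 (x) x 160 (y) x 4 thick, to the left or the right of the open drawer; empty, a clear place to set the packet down. Origin: centre of its underside.
- mug_a: White ceramic mug, 82 across, 92 high, handle on its own +y side. Origin: centre of its foot. It stands on the side of the open drawer where the mat is not. Leave it.
- mug_b: A second mug of the same kind, standing right of the cabinet. Leave it.
- flask: Red vacuum flask with black pour lid, 100 across, 282 high, a black handle on its own +x side reaching 96 from the axis. Origin: centre of its foot. Left of the cabinet. Leave it.
- sugar_tin: Green sugar tin, 84 across, 97 high, standing on the cabinet's top, left of its middle. Origin: centre of its underside. Leave it.
- coaster: Wooden coaster, 92 across, 8 thick, lying on the cabinet's top, right of its middle. Origin: centre of its underside. Leave it.
Not all that is in view belongs to the job. What is shaped like the part that bears packet_mid but purple is not meant.

How it is judged (in metres and radians):
On the way, in this order (a step that is already met when the one before it is completed fails the run):
1. the deep drawer is fully home, the packet out of it (value of joint drawer_deep below 0.006 m and (x of packet_mid in the frame of cabinet below -0.13 m or z of packet_mid in the frame of cabinet above 0.132 m or y of packet_mid in the frame of cabinet above 0.16 m or y of packet_mid in the frame of cabinet below -0.16 m)), for 0.1 s.
2. the upper drawer that is not locked is open by 60 mm or more (value of joint any of drawer_left, drawer_right above 0.06 m), for 0.1 s.
At the end, for the whole second after the job is handed in: The packet lies flat (its 28 mm side within 0.2 rad of upright) inside the cabinet at the height of the upper drawers, and all three drawers are home to within 6 mm and at rest (value of joint each of drawer_deep, drawer_left, drawer_right below 0.006 m and x of packet_mid in the frame of cabinet between -0.106 and 0.1 m and y of packet_mid in the frame of cabinet between -0.14 and 0.14 m and z of packet_mid in the frame of cabinet between 0.085 and 0.115 m and angle between the y axis of packet_mid and the z axis of cabinet, either way round below 0.2 rad and velocity of joint each of drawer_left, drawer_right below 0.01 m/s); the robot touches nothing.
It fails at once if a held drawer is wrenched: an upper drawer that is locked or interlocked is pulled at with more than 40 N (contact force between any of tab_left, tab_right, rod_left, rod_right and anything else above 40 N).
It fails at once if a thing on the worktop or on top of the cabinet is shifted by more than 40 mm or knocked over (distance of any of mug_a, mug_b, flask, sugar_tin, coaster from where it was at the start of the episode above 0.04 m or angle between any of mug_a, mug_b, flask, sugar_tin's own z axis and vertical above 0.5 rad).
It also fails if it takes over 72 s, if anything falls off the work surface, if the arm or the gripper's body presses on something with over 40 N, if the wrist force passes 120 N, or if a joint passes its speed limit or range.

## Robot

A 6-joint arm with a two-finger parallel gripper is mounted at the origin on the work surface. World frame = base frame: x ahead of the robot, y to its left, z up, the work surface at z = 0. Lengths are in m, angles in degrees, forces in N, time in s.
With the tool pointing down it reaches from about 0.35 to 0.875 m from the base axis. Payload 4.2 kg.
Tool frame: the origin (TCP) lies on the centre line of the jaws, within the pads' length; the fingertips stand 19 mm ahead of it and the grasp point (between the pads) is the TCP; x points along the fingers, y is the direction in which the jaws open and shut, and the axes are right-handed (so a half turn about x gives the same grasp; the last joint's range is limited). The gripper opens to 87 mm and grips with 3 to 60 N. Pads are 19 mm wide; open, the fingers measure 117 mm over their backs; the gripper's body (75 mm by 190 mm) begins 51 mm behind the grasp point.
Start: joints at [81.394, 22.042, 0.453, 0, -68.411, -14.817], TCP at [0.248, 0.573, 0.242] pointing down, gripper open.
Joint ranges: [-179.83, 179.83], [-69.29, 118.12], [-61.27, 80.66], [-181.25, 117.63], [-171.15, -9.14], [-177.46, 177.46]. Speed limits (degrees/s): [159.86, 159.86, 180, 180, 180, 180].

## Interface

Orientations are given as a 3x3 rotation matrix whose columns are the frame's x, y, z axes.
In Python, from station import r, viewer, job, spotter gives the robot as it stands.
- The arm moves only by the tool play_rows, never from a script. Its argument "commands" is a list of rows, each an object of numbers: "fingers": the gripper command: -1 is fully open, 1 is shut, values between are in proportion; "tx", "ty", "tz": the shift along the tool's x, y, z normalised to -1 to 1, where 1 is 750 mm; "ax", "ay", "az": the turn, a rotation vector about the tool's x, y, z normalised to -1 to 1, where 1 is pi rad. In form: [{"fingers": .., "tx": .., "ty": .., "tz": .., "ax": .., "ay": .., "az": ..}, ...]. A call has 1 to 5 rows; each row is the pose to reach, as a shift and turn from the pose commanded when the call began, along the tool's axes at that moment, turning the shorter way round; what a row does not reach only later rows make up. A row lasts 1/12 s, in which the tool goes at most 41.7 mm and 7.16 degrees, less where a joint would pass 70% of its speed; a pose out of reach is approached as far as the arm can. A call with a number of a shift or a turn outside -1 to 1 is refused whole. A call with a gripper value outside its range is refused whole. The fingers move at their own pace and stop on an object; the grip force is fixed at half the most. Time passes only in rows, so rows that repeat a pose let the fingers close. It gives the time, the measured TCP pose, the force and the opening at its end, in the units of the state.
- r.sense(): the state, without advancing time (a new reading comes with each control period).
- viewer.capture(name): name is "side" or "top"; returns a dict with "image" (384x512x3 uint8, red, green, blue), "fx", "fy", "cx", "cy" (pixels), "R" (3x3) and "t" (3): a world point X has camera coordinates R X + t. Camera axes: x right, y down, z forward; pixel columns grow to the right and rows downward; lengths in m; the calibration is good to about 2 mm. A picture is of the moment at which its call begins. There is no depth.
- job.finish_job(): hands the job in, once; it reports no verdict.
Trained networks look in a picture, given as the dict that the camera call returned (one of the last four; its "shot" number tells which), for a name from the list of things; names that differ only in an ending like _2 or _b are one class to them, and where a whole thing is asked for, a point or a joint stands for the part that bears it (a point fixed in the world has none). Each returns a list of dicts, best first, with "score" (0 to 1); they miss things now and then, are a little off and sometimes report something else, mostly with a low value. They report only what shows in the picture. A call takes as long as a camera call. They do not tell look-alikes from the thing itself.
- spotter.find_in(name, picture): "uv" ([column, row] in pixels, amid what is visible of it).
- spotter.silhouettes(name, picture): "region" (384x512 bool, what is visible of it) and "uv" ([column, row] in pixels, amid what is visible of it).
The state is a dict: "time_s": time; "joints": joint angles; "joint_velocities": joint speeds; "effort": joint torques, N m; "tcp_pos": TCP position; "ee_rot": TCP orientation; "wrist_force": force on the tool from outside, world axes, zero at the start; "moment": the same for the moment, N m; "gripper_width": opening from 0.0 (shut) to 1.0 (fully open).
Only numpy, scipy, OpenCV 4.12 (cv2) and the standard library are available. Lean on these libraries where they do the work, as an engineer would, in place of code of your own. Each camera call takes 0.05 s, during which the arm holds its last target. There are 200 camera calls.

## Working session

There is one attempt and no reset: what is moved stays moved. The work goes in short steps, Python scripts to look and compute and a tool call to move; the robot and the scene stay as the last step left them, time stands still between calls to the robot, and variables do not carry over. Pictures are saved under pics/ and viewed, about 8 in all and at most 12, crops included, and the job is handed in when it is done.

Besides the shell and the picture viewer there is one more tool, called after "Call:" as a command line: name --argument value ..., lists and objects as JSON in quotes. play_rows: Moves the arm, as the interface text tells. Its arguments: {"type":"object","properties":{"commands":{"type":"array"}},"required":["commands"]}

```bash
ls; mkdir -p pics
cat > h.py <<'E'
import numpy as np, cv2
from station import r, viewer, job, spotter
def save(p,n,crop=None,s=1):
    im=p["image"][:,:,::-1]
    if crop: im=im[crop[1]:crop[3],crop[0]:crop[2]]
    cv2.imwrite("pics/"+n,cv2.resize(im,None,fx=s,fy=s))
def proj(p,X):
    X=np.atleast_2d(X);c=X@np.array(p["R"]).T+p["t"]
    return np.c_[c[:,0]/c[:,2]*p["fx"]+p["cx"],c[:,1]/c[:,2]*p["fy"]+p["cy"]]
def ray(p,uv):
    d=np.array(p["R"]).T@[(uv[0]-p["cx"])/p["fx"],(uv[1]-p["cy"])/p["fy"],1]
    return -np.array(p["R"]).T@p["t"],d/np.linalg.norm(d)
def onz(p,uv,z):
    o,d=ray(p,uv); return o+d*(z-o[2])/d[2]
def tri(p,a,q,b):
    o1,d1=ray(p,a);o2,d2=ray(q,b)
    A=np.c_[d1,-d2];s=np.linalg.lstsq(A,o2-o1,rcond=None)[0]
    x,y=o1+s[0]*d1,o2+s[1]*d2
    return (x+y)/2,np.linalg.norm(x-y)
E
python3 - <<'E'
from h import *
np.set_printoptions(precision=3,suppress=True)
a=viewer.capture("top");b=viewer.capture("side")
for n,p in(("top",a),("side",b)):
    save(p,n+"0.png",s=1.5); print(n,p["fx"],-np.array(p["R"]).T@p["t"])
    for k in["packet_mid","cabinet","drawer_deep","drawer_left_handle","drawer_right_handle","mat","mug_a","flask","sugar_tin","coaster"]:
        print(k,[(np.round(f["uv"]).tolist(),round(f["score"],2)) for f in spotter.find_in(k,p)][:3])
s=r.sense();print(s["tcp_pos"],s["ee_rot"],s["wrist_force"],s["gripper_width"],s["time_s"])
E
```

```text
pics
top 356.00272463274234 [ 0.472 -0.015  1.21 ]
packet_mid [([213.0, 255.0], 0.82), ([294.0, 265.0], 0.78), ([251.0, 204.0], 0.57)]
cabinet [([260.0, 163.0], 0.67), ([259.0, 201.0], 0.19)]
drawer_deep [([257.0, 202.0], 0.85)]
drawer_left_handle [([235.0, 170.0], 0.62)]
drawer_right_handle [([286.0, 173.0], 0.57)]
mat [([145.0, 228.0], 0.95), ([285.0, 172.0], 0.17)]
mug_a [([356.0, 163.0], 0.78), ([352.0, 229.0], 0.62), ([253.0, 203.0], 0.53)]
flask [([138.0, 147.0], 0.62)]
sugar_tin [([232.0, 116.0], 0.96)]
coaster [([281.0, 126.0], 0.93), ([260.0, 162.0], 0.64)]
side 397.6890643057771 [0.445 0.336 1.1  ]
packet_mid [([274.0, 206.0], 0.75), ([355.0, 190.0], 0.62)]
cabinet [([236.0, 186.0], 0.95)]
drawer_deep [([275.0, 199.0], 0.8), ([175.0, 170.0], 0.71)]
drawer_left_handle [([233.0, 200.0], 0.65)]
drawer_right_handle [([255.0, 159.0], 0.98), ([339.0, 117.0], 0.37)]
mat [([249.0, 348.0], 0.74), ([234.0, 202.0], 0.52), ([339.0, 118.0], 0.33)]
mug_a [([339.0, 118.0], 0.97), ([275.0, 90.0], 0.95)]
flask []
sugar_tin [([174.0, 171.0], 0.8)]
coaster [([205.0, 140.0], 0.64)]
[0.248 0.573 0.242] [[ 0.    -0.398 -0.918]
 [-0.    -0.918  0.398]
 [-1.     0.    -0.   ]] [ 0.511 -0.063 -0.019] 0.9999062155981243 1.1
```

View pics/top0.png

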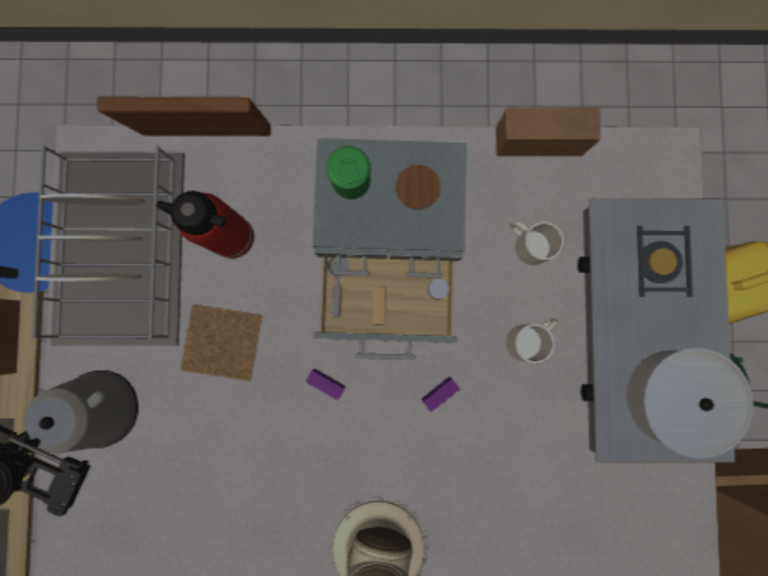

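View pics/side0.png

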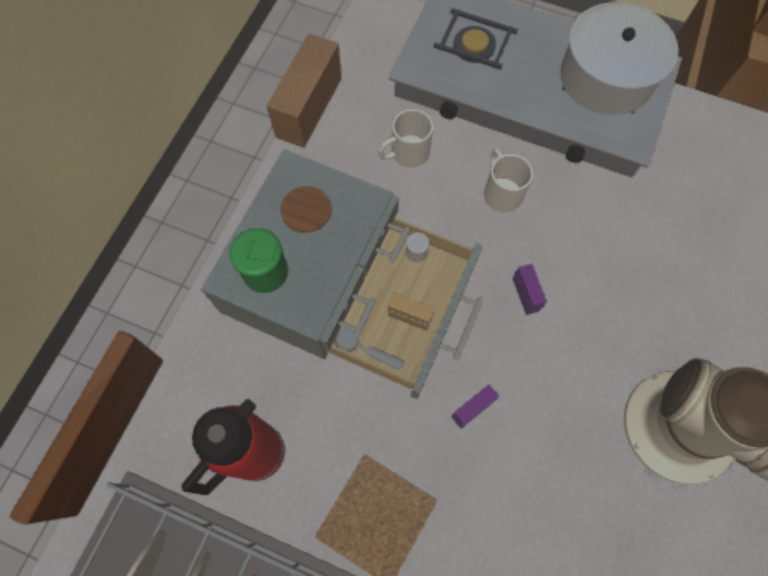

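Top view: the cabinet's top spans about (317,140)–(466,250) in the zoomed picture. The packet stands at (378,305) between the spoon (336,290) and a small tin (438,290). The mat is at (222,342), left, and mug_a is at (534,343). The purple boxes are decoys. I'll crop for precise corners.

Run:
```python
from h import *
a=viewer.capture("top");b=viewer.capture("side")
save(a,"topc.png",(205,85,315,245),3.7); save(b,"sidec.png",(130,95,330,270),3.4)
```

```text
(no output)
```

View pics/topc.png

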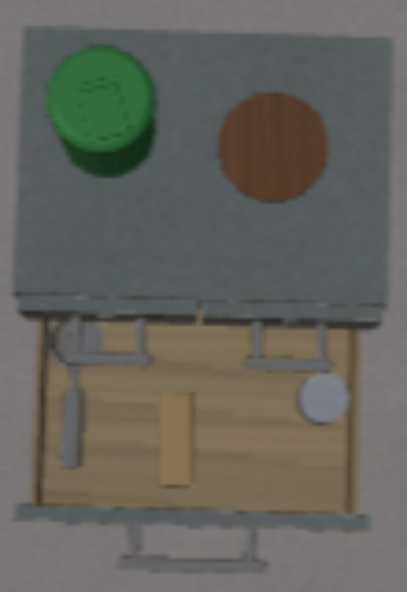

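View pics/sidec.png

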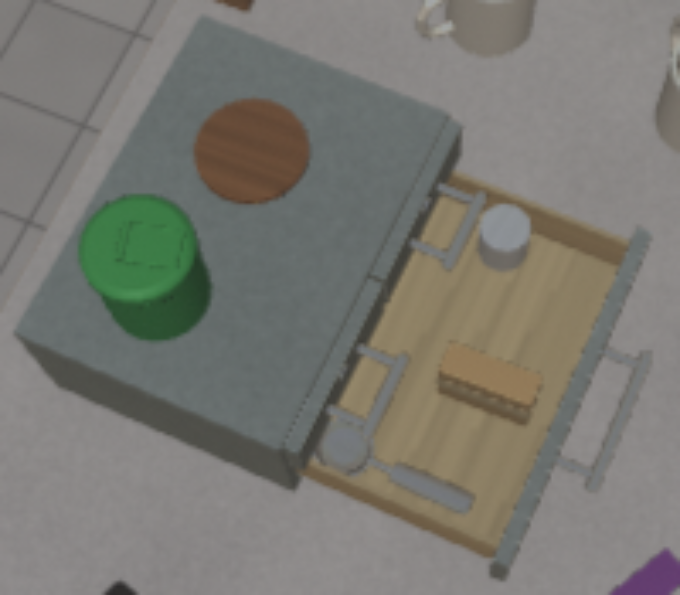

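Both crops show the cabinet corners, handles and packet top clearly: packet-top centre at (176,439) in the top crop and (491,375) in the side crop. Now fitting the cabinet pose, and the mat and packet positions.

```bash
cat > fit.py <<'E'
from h import *
from scipy.optimize import least_squares
np.set_printoptions(precision=4,suppress=True)
a=viewer.capture("top");b=viewer.capture("side")
T=lambda u,v:np.array([u/3.7+205,v/3.7+85]); S=lambda u,v:np.array([u/3.4+130,v/3.4+95])
# (cam, px, model xyz mm, k: moves with deep drawer)
P=[(a,T(24,27),(120,155,132),0),(a,T(392,38),(120,-155,132),0),
(a,T(120,566),(-155,60,40),1),(a,T(265,571),(-155,-60,40),1),(a,T(65,360),(-155,108.5,104),0),(a,T(150,360),(-155,44.5,104),0),
(a,T(247,364),(-155,-44.5,104),0),(a,T(329,368),(-155,-108.5,104),0),(a,T(15,519),(-120,151.5,72),1),(a,T(369,527),(-120,-151.5,72),1),
(b,S(205,15),(120,-155,132),0),(b,S(17,333),(120,155,132),0),(b,S(650,236),(-120,-151.5,72),1),
(b,S(648,354),(-155,-60,40),1),(b,S(594,487),(-155,60,40),1),(b,S(405,358),(-155,44.5,104),0),(b,S(483,197),(-155,-108.5,104),0),(b,S(449,265),(-155,-44.5,104),0)]
def W(v,m,k):
    m=np.array(m)/1000-[k*v[3],0,0];c,s=np.cos(v[2]),np.sin(v[2])
    return np.array([v[0]+c*m[0]-s*m[1],v[1]+s*m[0]+c*m[1],m[2]+v[4]])
f=lambda v:np.concatenate([proj(p,W(v,m,k))[0]-u for p,u,m,k in P])
s=least_squares(f,[.75,-.02,0,.17,0],loss='soft_l1');print(s.x,np.degrees(s.x[2]));print(f(s.x).reshape(-1,2).round(1).tolist())
pk,e=tri(a,T(176,439),b,S(491,375));print("packet top",pk,e)
ends=[tri(a,T(177,392.5),b,S(446,360)),tri(a,T(175,486),b,S(537,391))];print("ends",ends)
for n in("mat","mug_a","flask","sugar_tin"):
    for p in(a,b):
        g=[onz(p,q["uv"],dict(mat=.004,mug_a=.06,flask=.15,sugar_tin=.2)[n])[:2].round(3).tolist() for q in spotter.find_in(n,p)[:3]];print(n,g)
v=s.x
for n,m in(("handle L",(-155,76.5,104)),("handle R",(-155,-76.5,104))):print(n,W(v,m,0))
print("deep handle",W(v,(-155,0,40),1))
E
python3 fit.py
```

```text
[ 0.7424 -0.0257 -0.0292  0.1732 -0.002 ] -1.6721200450883607
[[-0.2, 0.3], [0.1, 0.5], [0.9, -0.7], [-1.6, -0.9], [1.1, -0.2], [-1.4, 0.4], [0.8, 0.2], [-0.9, -0.2], [0.4, 0.6], [-0.3, 1.3], [-0.5, -0.1], [-0.3, -0.2], [0.8, -0.8], [-0.4, 0.8], [-0.2, -0.5], [-0.2, 0.4], [-0.3, 0.1], [0.4, -0.5]]
packet top [ 0.5247 -0.0028  0.0644] 0.000688385356034292
ends [(array([ 0.5651, -0.0035,  0.0554]), np.float64(0.0026324315488511513)), (array([ 0.4846, -0.002 ,  0.0716]), np.float64(0.0008142057187975689))]
mat [[0.449, 0.362]]
mat [[0.443, 0.357]]
mug_a [[0.663, -0.343], [0.446, -0.324], [0.633, 0.062]]
mug_a [[0.45, -0.333], [0.669, -0.35], [0.636, -0.12]]
flask [[0.691, 0.339]]
flask [[0.692, 0.343]]
sugar_tin [[0.615, 0.054], [0.774, 0.057]]
sugar_tin [[0.773, 0.06], [0.443, 0.354]]
handle L [0.5897 0.0553 0.102 ]
handle R [ 0.5852 -0.0976  0.102 ]
deep handle [ 0.4143 -0.0161  0.038 ]
```

Fit residuals are about 1 px, and the packet stands at about (0.524, -0.003), aligned with the cabinet. I'll move over it.

Call:
play_rows --commands '[{"fingers":-0.3,"tx":0,"ty":0.179,"tz":-0.206,"ax":0,"ay":0,"az":0},{"fingers":-0.3,"tx":0,"ty":0.179,"tz":-0.206,"ax":0,"ay":0,"az":0},{"fingers":-0.3,"tx":0,"ty":0.179,"tz":-0.206,"ax":0,"ay":0,"az":0},{"fingers":-0.3,"tx":0,"ty":0.179,"tz":-0.206,"ax":0,"ay":0,"az":0},{"fingers":-0.3,"tx":0,"ty":0.179,"tz":-0.206,"ax":0,"ay":0,"az":0}]'

```text
time_s: 2.12
tcp_pos: [0.3373, 0.3867, 0.2417]
ee_rot: [[0.0, -0.397, -0.918], [0.0, -0.918, 0.397], [-1.0, -0.0, -0.0]]
wrist_force: [0.4, 0.3, 0.7]
gripper_width: 0.712
```

Call:
play_rows --commands '[{"fingers":-0.3,"tx":0,"ty":0.179,"tz":-0.206,"ax":0,"ay":0,"az":0},{"fingers":-0.3,"tx":0,"ty":0.179,"tz":-0.206,"ax":0,"ay":0,"az":0},{"fingers":-0.3,"tx":0,"ty":0.179,"tz":-0.206,"ax":0,"ay":0,"az":0},{"fingers":-0.3,"tx":0,"ty":0.179,"tz":-0.206,"ax":0,"ay":0,"az":0},{"fingers":-0.3,"tx":0,"ty":0.179,"tz":-0.206,"ax":0,"ay":0,"az":0}]'

```text
time_s: 2.53
tcp_pos: [0.4256, 0.2021, 0.242]
ee_rot: [[0.001, -0.397, -0.918], [0.001, -0.918, 0.397], [-1.0, -0.001, -0.0]]
wrist_force: [-0.2, -0.6, 0.8]
gripper_width: 0.652
```

Call:
play_rows --commands '[{"fingers":-0.3,"tx":0,"ty":0.179,"tz":-0.206,"ax":-0.121,"ay":0,"az":0},{"fingers":-0.3,"tx":0,"ty":0.179,"tz":-0.206,"ax":-0.121,"ay":0,"az":0},{"fingers":-0.3,"tx":0,"ty":0.179,"tz":-0.206,"ax":-0.121,"ay":0,"az":0},{"fingers":-0.3,"tx":0,"ty":0.179,"tz":-0.206,"ax":-0.121,"ay":0,"az":0},{"fingers":-0.3,"tx":0,"ty":0.179,"tz":-0.206,"ax":-0.121,"ay":0,"az":0}]'

```text
time_s: 2.95
tcp_pos: [0.5077, 0.0316, 0.242]
ee_rot: [[0.001, -0.026, -1.0], [0.0, -1.0, 0.026], [-1.0, -0.0, -0.001]]
wrist_force: [1.2, 1.0, 0.8]
gripper_width: 0.65
```

```bash
cat >> h.py <<'E'
np.set_printoptions(precision=4,suppress=True)
V=dict(x=.7424,y=-.0257,yaw=-.0292)
C,S_=np.cos(V["yaw"]),np.sin(V["yaw"]); RC=np.array([[C,-S_,0],[S_,C,0],[0,0,1]]); OC=np.array([V["x"],V["y"],0])
def cab(x,y,z): return OC+RC@(np.array([x,y,z])/1000)   # cabinet mm -> world
def tocab(X): return RC.T@(np.array(X)-OC)*1000
def go(*targets):
    "print tool shifts (units) to world targets, chained, orientation kept"
    s=r.sense();R=np.array(s["ee_rot"]);p=np.array(s["tcp_pos"])
    print("tcp",p,"cab",tocab(p),"F",np.array(s["wrist_force"]),"w",s["gripper_width"],"t",s["time_s"]);print(R)
    for t in targets:
        d=R.T@(np.array(t)-p)/.75;print("shift",d,"len mm",np.linalg.norm(d)*750);p=np.array(t)
E
python3 -c "
from h import *
print(tocab([.524,-.003,.07]))
go([.521,-.003,.11],[.521,-.003,.060])"
```

```text
[-218.9696   16.3139   70.    ]
tcp [0.5077 0.0316 0.242 ] cab [-236.24     50.4122  242.0173] F [1.1501 0.9869 0.8058] w 0.6500672610656362 t 2.95
[[ 0.001  -0.0256 -0.9997]
 [ 0.0003 -0.9997  0.0256]
 [-1.     -0.0004 -0.001 ]]
shift [ 0.176   0.0457 -0.0187] len mm 137.1164256702824
shift [0.0667 0.     0.0001] len mm 50.00000000000001
```

Call:
play_rows --commands '[{"fingers":-0.3,"tx":0,"ty":0.029,"tz":-0.0105,"ax":0,"ay":0,"az":0},{"fingers":-0.3,"tx":0.088,"ty":0.029,"tz":-0.0105,"ax":0,"ay":0,"az":0},{"fingers":-0.3,"tx":0.176,"ty":0.029,"tz":-0.0105,"ax":0,"ay":0,"az":0},{"fingers":-0.3,"tx":0.176,"ty":0.029,"tz":-0.0105,"ax":0,"ay":0,"az":0},{"fingers":-0.3,"tx":0.176,"ty":0.029,"tz":-0.0105,"ax":0,"ay":0,"az":0}]'

```text
time_s: 3.37
tcp_pos: [0.5097, 0.0098, 0.1034]
ee_rot: [[-0.013, -0.031, -0.999], [-0.003, -1.0, 0.031], [-1.0, 0.003, 0.013]]
wrist_force: [-0.9, -0.4, 0.5]
gripper_width: 0.65
```

```bash
python3 -c "
from h import *
go([.521,-.003,.060])
b=viewer.capture('side');save(b,'s2.png',(230,120,370,240),4)"
```

```text
tcp [0.5097 0.0098 0.1034] cab [-233.6851   28.6674  103.4132] F [-0.9241 -0.4292  0.4978] w 0.6504132087513638 t 3.3667
[[-0.0132 -0.0312 -0.9994]
 [-0.0027 -0.9995  0.0313]
 [-0.9999  0.0031  0.0131]]
shift [ 0.0577  0.0164 -0.0164] len mm 46.65585133812867
```

View pics/s2.png

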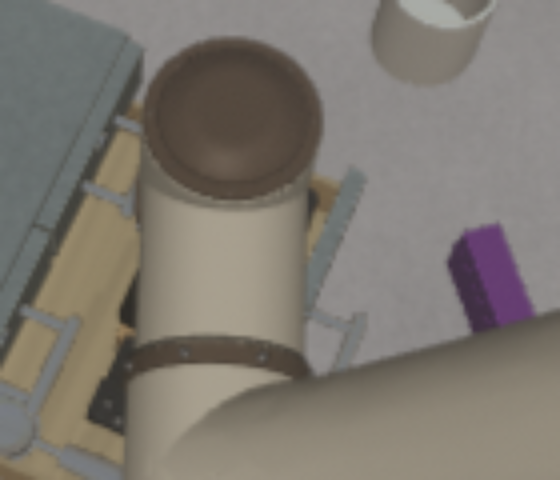

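The arm hides the packet here, so this view adds nothing. The base for shifts looks like the measured pose, so I'll correct from the measurement.

Call:
play_rows --commands '[{"fingers":-0.3,"tx":0,"ty":0.0164,"tz":-0.0155,"ax":0,"ay":0,"az":0},{"fingers":-0.3,"tx":0,"ty":0.0164,"tz":-0.0155,"ax":0,"ay":0,"az":0},{"fingers":-0.3,"tx":0,"ty":0.0164,"tz":-0.0155,"ax":0,"ay":0,"az":0}]'

```text
time_s: 3.67
tcp_pos: [0.5276, -0.001, 0.1118]
ee_rot: [[0.004, -0.029, -1.0], [0.001, -1.0, 0.029], [-1.0, -0.001, -0.004]]
wrist_force: [0.2, -0.4, -0.4]
gripper_width: 0.65
```

```bash
python3 -c "
from h import *
go([.521,-.003,.060])"
```

```text
tcp [ 0.5276 -0.001   0.1118] cab [-215.4215   18.4081  111.8166] F [ 0.2342 -0.3713 -0.3539] w 0.6498046450675512 t 3.6667
[[ 0.0042 -0.0287 -0.9996]
 [ 0.0007 -0.9996  0.0287]
 [-1.     -0.0008 -0.0042]]
shift [0.069 0.003 0.009] len mm 52.274135222827574
```

Call:
play_rows --commands '[{"fingers":-0.3,"tx":0,"ty":0,"tz":0.009,"ax":0,"ay":0,"az":0},{"fingers":-0.3,"tx":0,"ty":0,"tz":0.009,"ax":0,"ay":0,"az":0},{"fingers":-0.3,"tx":0,"ty":0,"tz":0.009,"ax":0,"ay":0,"az":0},{"fingers":-0.3,"tx":0,"ty":0,"tz":0.009,"ax":0,"ay":0,"az":0}]'

```text
time_s: 4.0
tcp_pos: [0.5189, -0.0008, 0.1103]
ee_rot: [[0.001, -0.028, -1.0], [0.0, -1.0, 0.028], [-1.0, -0.0, -0.001]]
wrist_force: [0.3, 0.4, 0.0]
gripper_width: 0.65
```

```bash
python3 -c "
from h import *
go([.521,-.003,.060])"
```

```text
tcp [ 0.5189 -0.0008  0.1103] cab [-224.1252   18.3697  110.2895] F [0.3345 0.3706 0.0324] w 0.6504466836369199 t 4.0
[[ 0.0012 -0.028  -0.9996]
 [ 0.0003 -0.9996  0.028 ]
 [-1.     -0.0003 -0.0011]]
shift [ 0.0671  0.0029 -0.0028] len mm 50.381371498391516
```

Call:
play_rows --commands '[{"fingers":-0.3,"tx":0.034,"ty":0.002,"tz":-0.001,"ax":0,"ay":0,"az":0},{"fingers":-0.3,"tx":0.066,"ty":0.002,"tz":-0.001,"ax":0,"ay":0,"az":0},{"fingers":-0.3,"tx":0.066,"ty":0.002,"tz":-0.001,"ax":0,"ay":0,"az":0},{"fingers":-0.3,"tx":0.066,"ty":0.002,"tz":-0.001,"ax":0,"ay":0,"az":0}]'

```text
time_s: 4.33
tcp_pos: [0.519, -0.0028, 0.0595]
ee_rot: [[-0.003, -0.028, -1.0], [-0.001, -1.0, 0.028], [-1.0, 0.001, 0.003]]
wrist_force: [1.3, 0.5, 0.4]
gripper_width: 0.65
```

Call:
play_rows --commands '[{"fingers":1,"tx":0,"ty":0,"tz":0,"ax":0,"ay":0,"az":0},{"fingers":1,"tx":0,"ty":0,"tz":0,"ax":0,"ay":0,"az":0},{"fingers":1,"tx":0,"ty":0,"tz":0,"ax":0,"ay":0,"az":0},{"fingers":1,"tx":0,"ty":0,"tz":0,"ax":0,"ay":0,"az":0},{"fingers":1,"tx":0,"ty":0,"tz":0,"ax":0,"ay":0,"az":0}]'

```text
time_s: 4.75
tcp_pos: [0.5201, -0.0025, 0.0608]
ee_rot: [[0.002, -0.029, -1.0], [0.0, -1.0, 0.029], [-1.0, -0.001, -0.002]]
wrist_force: [0.8, -0.2, 0.8]
gripper_width: 0.36
```

Call:
play_rows --commands '[{"fingers":1,"tx":0,"ty":0,"tz":0,"ax":0,"ay":0,"az":0},{"fingers":1,"tx":0,"ty":0,"tz":0,"ax":0,"ay":0,"az":0},{"fingers":1,"tx":-0.05,"ty":0,"tz":0,"ax":0,"ay":0,"az":0},{"fingers":1,"tx":-0.1,"ty":0,"tz":0,"ax":0,"ay":0,"az":0},{"fingers":1,"tx":-0.15,"ty":0,"tz":0,"ax":0,"ay":0,"az":0}]'

```text
time_s: 5.17
tcp_pos: [0.5188, -0.0029, 0.1731]
ee_rot: [[-0.003, -0.029, -1.0], [-0.001, -1.0, 0.029], [-1.0, 0.001, 0.003]]
wrist_force: [1.2, 0.9, -0.7]
gripper_width: 0.318
```

Call:
play_rows --commands '[{"fingers":1,"tx":0,"ty":0,"tz":0,"ax":0,"ay":0,"az":0},{"fingers":1,"tx":0,"ty":0,"tz":0,"ax":0,"ay":0,"az":0},{"fingers":1,"tx":0,"ty":0,"tz":0,"ax":0,"ay":0,"az":0}]'

```text
time_s: 5.42
tcp_pos: [0.5187, -0.0027, 0.1718]
ee_rot: [[-0.002, -0.029, -1.0], [0.0, -1.0, 0.029], [-1.0, -0.0, 0.002]]
wrist_force: [0.4, -0.2, -1.8]
gripper_width: 0.321
```

```bash
python3 -c "
from h import *
go([.445,.30,.172],[.445,.30,.055])"
```

```text
tcp [ 0.5187 -0.0027  0.1718] cab [-224.3073   16.4156  171.7585] F [ 0.4207 -0.1801 -1.8375] w 0.32094210632272285 t 5.4167
[[-0.0018 -0.0293 -0.9996]
 [ 0.0003 -0.9996  0.0293]
 [-1.     -0.0003  0.0018]]
shift [-0.     -0.4006  0.11  ] len mm 311.5767023667056
shift [ 0.156   0.     -0.0003] len mm 117.00000000000001
```

Packet is gripped (opening 0.32 ≈ 28 mm). Carrying it to the mat.

Call:
play_rows --commands '[{"fingers":1,"tx":0,"ty":-0.2203,"tz":0.0556,"ax":0,"ay":0,"az":0},{"fingers":1,"tx":0,"ty":-0.2203,"tz":0.0556,"ax":0,"ay":0,"az":0},{"fingers":1,"tx":0,"ty":-0.2203,"tz":0.0556,"ax":0,"ay":0,"az":0},{"fingers":1,"tx":0,"ty":-0.2203,"tz":0.0556,"ax":0,"ay":0,"az":0},{"fingers":1,"tx":0,"ty":-0.2203,"tz":0.0556,"ax":0,"ay":0,"az":0}]'

```text
time_s: 5.83
tcp_pos: [0.4811, 0.1681, 0.1706]
ee_rot: [[-0.002, -0.023, -1.0], [-0.001, -1.0, 0.023], [-1.0, 0.001, 0.002]]
wrist_force: [-0.1, -0.3, -0.4]
gripper_width: 0.321
```

Call:
play_rows --commands '[{"fingers":1,"tx":0,"ty":-0.2203,"tz":0.0556,"ax":0,"ay":0,"az":0},{"fingers":1,"tx":0,"ty":-0.2203,"tz":0.0556,"ax":0,"ay":0,"az":0},{"fingers":1,"tx":0,"ty":-0.2203,"tz":0.0556,"ax":0,"ay":0,"az":0},{"fingers":1,"tx":0,"ty":-0.2203,"tz":0.0556,"ax":0,"ay":0,"az":0},{"fingers":1,"tx":0,"ty":-0.2203,"tz":0.0556,"ax":0,"ay":0,"az":0}]'

```text
time_s: 6.25
tcp_pos: [0.4445, 0.335, 0.1703]
ee_rot: [[-0.001, -0.023, -1.0], [-0.001, -1.0, 0.023], [-1.0, 0.001, 0.001]]
wrist_force: [0.3, -0.8, -1.1]
gripper_width: 0.322
```

Call:
play_rows --commands '[{"fingers":1,"tx":0,"ty":0,"tz":0,"ax":0,"ay":0,"az":0},{"fingers":1,"tx":0.05,"ty":0,"tz":0,"ax":0,"ay":0,"az":0},{"fingers":1,"tx":0.1,"ty":0,"tz":0,"ax":0,"ay":0,"az":0},{"fingers":1,"tx":0.12,"ty":0,"tz":0,"ax":0,"ay":0,"az":0},{"fingers":1,"tx":0.12,"ty":0,"tz":0,"ax":0,"ay":0,"az":0}]'

```text
time_s: 6.67
tcp_pos: [0.4432, 0.3254, 0.077]
ee_rot: [[-0.009, -0.031, -0.999], [-0.01, -0.999, 0.031], [-1.0, 0.01, 0.009]]
wrist_force: [-0.0, -0.6, -0.3]
gripper_width: 0.321
```

```bash
python3 -c "
from h import *
go([.445,.33,.049])"
```

```text
tcp [0.4432 0.3254 0.077 ] cab [-309.3409  342.1899   77.0221] F [-0.0343 -0.6145 -0.3036] w 0.3206560376402687 t 6.6667
[[-0.0088 -0.0313 -0.9995]
 [-0.0099 -0.9995  0.0314]
 [-0.9999  0.0102  0.0085]]
shift [ 0.0373 -0.0066 -0.0025] len mm 28.459254565171577
```

Call:
play_rows --commands '[{"fingers":1,"tx":0,"ty":0,"tz":0,"ax":0,"ay":0,"az":0},{"fingers":1,"tx":0.02,"ty":0,"tz":0,"ax":0,"ay":0,"az":0},{"fingers":1,"tx":0.04,"ty":0,"tz":0,"ax":0,"ay":0,"az":0},{"fingers":1,"tx":0.043,"ty":0,"tz":0,"ax":0,"ay":0,"az":0},{"fingers":1,"tx":0.043,"ty":0,"tz":0,"ax":0,"ay":0,"az":0}]'

```text
time_s: 7.08
tcp_pos: [0.4462, 0.3297, 0.0509]
ee_rot: [[0.0, -0.029, -1.0], [-0.0, -1.0, 0.029], [-1.0, 0.0, -0.0]]
wrist_force: [0.2, -0.2, -0.9]
gripper_width: 0.319
```

Call:
play_rows --commands '[{"fingers":1,"tx":0,"ty":0,"tz":0,"ax":0,"ay":0,"az":0},{"fingers":1,"tx":0,"ty":0,"tz":0,"ax":0,"ay":0,"az":0}]'

```text
time_s: 7.25
tcp_pos: [0.4466, 0.3307, 0.0518]
ee_rot: [[0.002, -0.029, -1.0], [0.002, -1.0, 0.029], [-1.0, -0.002, -0.002]]
wrist_force: [0.2, -0.2, -0.6]
gripper_width: 0.318
```

Call:
play_rows --commands '[{"fingers":1,"tx":0.0045,"ty":0,"tz":0,"ax":0,"ay":0,"az":0},{"fingers":1,"tx":0.0045,"ty":0,"tz":0,"ax":0,"ay":0,"az":0},{"fingers":1,"tx":0.0045,"ty":0,"tz":0,"ax":0,"ay":0,"az":0}]'

```text
time_s: 7.5
tcp_pos: [0.4469, 0.3313, 0.0486]
ee_rot: [[0.003, -0.028, -1.0], [0.003, -1.0, 0.028], [-1.0, -0.003, -0.003]]
wrist_force: [0.2, 1.0, 6.6]
gripper_width: 0.317
```

Call:
play_rows --commands '[{"fingers":-0.2,"tx":0,"ty":0,"tz":0,"ax":0,"ay":0,"az":0},{"fingers":-0.2,"tx":0,"ty":0,"tz":0,"ax":0,"ay":0,"az":0},{"fingers":-0.2,"tx":0,"ty":0,"tz":0,"ax":0,"ay":0,"az":0},{"fingers":-0.2,"tx":0,"ty":0,"tz":0,"ax":0,"ay":0,"az":0},{"fingers":-0.2,"tx":0,"ty":0,"tz":0,"ax":0,"ay":0,"az":0}]'

```text
time_s: 7.92
tcp_pos: [0.4456, 0.3298, 0.0466]
ee_rot: [[-0.001, -0.029, -1.0], [-0.001, -1.0, 0.029], [-1.0, 0.001, 0.001]]
wrist_force: [-0.2, -0.8, -0.1]
gripper_width: 0.575
```

Call:
play_rows --commands '[{"fingers":-0.2,"tx":-0.03,"ty":0,"tz":0,"ax":0,"ay":0,"az":0},{"fingers":-0.2,"tx":-0.07,"ty":0,"tz":0,"ax":0,"ay":0,"az":0},{"fingers":-0.2,"tx":-0.07,"ty":0.03,"tz":0,"ax":0,"ay":0,"az":0},{"fingers":1,"tx":-0.07,"ty":0.065,"tz":0,"ax":0,"ay":0,"az":0},{"fingers":1,"tx":-0.07,"ty":0.065,"tz":0,"ax":0,"ay":0,"az":0}]'

```text
time_s: 8.33
tcp_pos: [0.4428, 0.2776, 0.0993]
ee_rot: [[-0.003, -0.032, -0.999], [-0.002, -0.999, 0.032], [-1.0, 0.002, 0.003]]
wrist_force: [-0.3, -0.4, -1.4]
gripper_width: 0.518
```

Call:
play_rows --commands '[{"fingers":1,"tx":0,"ty":0,"tz":0,"ax":0,"ay":0,"az":0},{"fingers":1,"tx":0,"ty":0,"tz":0,"ax":0,"ay":0,"az":0},{"fingers":1,"tx":0,"ty":0,"tz":0,"ax":0,"ay":0,"az":0},{"fingers":1,"tx":0,"ty":0,"tz":0,"ax":0,"ay":0,"az":0},{"fingers":1,"tx":0,"ty":0,"tz":0,"ax":0,"ay":0,"az":0}]'

```text
time_s: 8.75
tcp_pos: [0.4444, 0.2819, 0.0992]
ee_rot: [[-0.0, -0.028, -1.0], [-0.0, -1.0, 0.028], [-1.0, 0.0, 0.0]]
wrist_force: [-0.5, -0.2, 0.7]
gripper_width: 0.159
```

```bash
python3 -c "
from h import *
go([.446,.28,.064])
a=viewer.capture('top')
save(a,'t3.png',(90,180,270,300),3)
for f in spotter.silhouettes('packet_mid',a): print(f['score'],np.round(f['uv']),f['region'].sum(),onz(a,f['uv'],.05))"
```

```text
tcp [0.4444 0.2819 0.0992] cab [-306.8528  298.7235   99.1828] F [-0.5335 -0.2455  0.6667] w 0.15875104387306363 t 8.75
[[-0.0002 -0.028  -0.9996]
 [-0.0002 -0.9996  0.028 ]
 [-1.      0.0002  0.0001]]
shift [ 0.0469  0.0024 -0.0022] len mm 35.268011035100464
0.82 [292. 264.] 223 [ 0.3302 -0.1291  0.05  ]
0.7 [217. 257.] 290 [0.3522 0.1112 0.05  ]
```

View pics/t3.png

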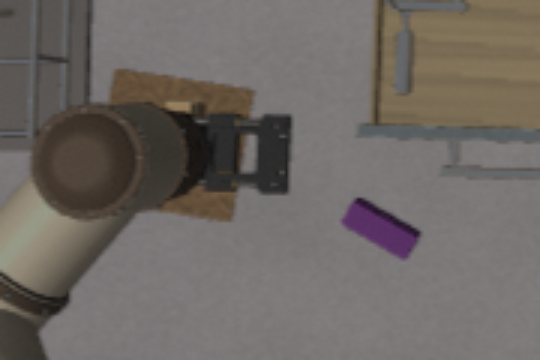

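The packet still stands on the mat, mostly hidden by the arm (its end shows at (185,105)), with the closed fingers beside it. Lower and tip it toward +y.

Call:
play_rows --commands '[{"fingers":1,"tx":0.02,"ty":0,"tz":0,"ax":0,"ay":0,"az":0},{"fingers":1,"tx":0.043,"ty":0,"tz":0,"ax":0,"ay":0,"az":0},{"fingers":1,"tx":0.043,"ty":0,"tz":0,"ax":0,"ay":0,"az":0},{"fingers":1,"tx":0.043,"ty":-0.012,"tz":0,"ax":0,"ay":0,"az":0},{"fingers":1,"tx":0.043,"ty":-0.022,"tz":0,"ax":0,"ay":0,"az":0}]'

```text
time_s: 9.27
tcp_pos: [0.4455, 0.2989, 0.0679]
ee_rot: [[0.001, -0.028, -1.0], [0.001, -1.0, 0.028], [-1.0, -0.001, -0.001]]
wrist_force: [-0.3, 0.8, -0.1]
gripper_width: 0.009
```

Call:
play_rows --commands '[{"fingers":1,"tx":0,"ty":-0.008,"tz":0,"ax":0,"ay":0,"az":0},{"fingers":1,"tx":0,"ty":-0.016,"tz":0,"ax":0,"ay":0,"az":0},{"fingers":1,"tx":0,"ty":-0.024,"tz":0,"ax":0,"ay":0,"az":0},{"fingers":1,"tx":0,"ty":-0.032,"tz":0,"ax":0,"ay":0,"az":0},{"fingers":1,"tx":0,"ty":-0.04,"tz":0,"ax":0,"ay":0,"az":0}]'

```text
time_s: 9.68
tcp_pos: [0.4458, 0.3287, 0.0675]
ee_rot: [[0.0, -0.029, -1.0], [0.001, -1.0, 0.029], [-1.0, -0.001, -0.0]]
wrist_force: [-0.8, 0.1, -0.6]
gripper_width: 0.004
```

Call:
play_rows --commands '[{"fingers":1,"tx":0,"ty":-0.008,"tz":0,"ax":0,"ay":0,"az":0},{"fingers":1,"tx":0,"ty":-0.015,"tz":0,"ax":0,"ay":0,"az":0},{"fingers":1,"tx":0,"ty":-0.015,"tz":0,"ax":0,"ay":0,"az":0},{"fingers":1,"tx":-0.05,"ty":-0.015,"tz":0,"ax":0,"ay":0,"az":0},{"fingers":1,"tx":-0.1,"ty":-0.015,"tz":0,"ax":0,"ay":0,"az":0}]'

```text
time_s: 10.1
tcp_pos: [0.4448, 0.3376, 0.1405]
ee_rot: [[-0.005, -0.029, -1.0], [-0.006, -1.0, 0.029], [-1.0, 0.006, 0.004]]
wrist_force: [1.2, 0.9, 0.7]
gripper_width: 0.007
```

Call:
play_rows --commands '[{"fingers":1,"tx":0,"ty":0.05,"tz":0,"ax":0,"ay":0,"az":0},{"fingers":1,"tx":0,"ty":0.1,"tz":0,"ax":0,"ay":0,"az":0},{"fingers":1,"tx":0,"ty":0.15,"tz":0,"ax":0,"ay":0,"az":0},{"fingers":1,"tx":0,"ty":0.2,"tz":0,"ax":0,"ay":0,"az":0},{"fingers":1,"tx":0,"ty":0.25,"tz":0,"ax":0,"ay":0,"az":0}]'

```text
time_s: 10.52
tcp_pos: [0.44, 0.1499, 0.1423]
ee_rot: [[0.0, -0.028, -1.0], [0.0, -1.0, 0.028], [-1.0, -0.0, -0.0]]
wrist_force: [0.4, 1.0, 0.1]
gripper_width: 0.004
```

```bash
python3 -c "
from h import *
go()
a=viewer.capture('top')
save(a,'t4.png',(90,180,270,300),3)
for f in spotter.silhouettes('packet_mid',a): print(f['score'],np.round(f['uv']),f['region'].sum(),onz(a,f['uv'],.03))"
```

```text
tcp [0.44   0.1499 0.1423] cab [-307.3592  166.6625  142.3102] F [0.3974 0.9843 0.0895] w 0.0035642494727832893 t 10.5167
[[ 0.     -0.0282 -0.9996]
 [ 0.0001 -0.9996  0.0282]
 [-1.     -0.0001 -0.    ]]
0.85 [214. 254.] 271 [0.3628 0.1227 0.03  ]
0.75 [139. 228.] 492 [0.4457 0.3708 0.03  ]
0.64 [292. 264.] 324 [ 0.3284 -0.1305  0.03  ]
```

View pics/t4.png

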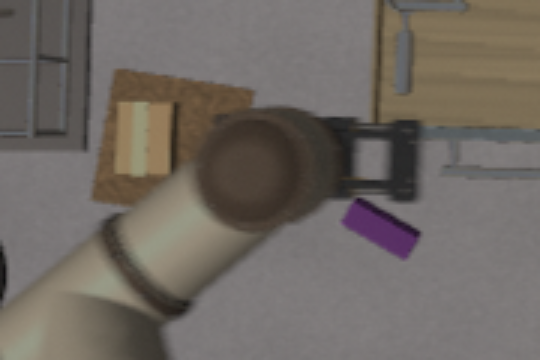

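Packet now lies flat on the mat at crop (116–175, 101–176). Next: push the deep drawer home with tilted, closed fingers on its front's upper edge.

Call:
play_rows --commands '[{"fingers":1,"tx":0,"ty":0.05,"tz":0.03,"ax":0,"ay":0,"az":0},{"fingers":1,"tx":0,"ty":0.1,"tz":0.03,"ax":0,"ay":0,"az":0},{"fingers":1,"tx":0,"ty":0.15,"tz":0.03,"ax":0,"ay":0,"az":0},{"fingers":1,"tx":0,"ty":0.2,"tz":0.03,"ax":0,"ay":0,"az":0},{"fingers":1,"tx":0,"ty":0.222,"tz":0.03,"ax":0,"ay":0,"az":0}]'

```text
time_s: 11.03
tcp_pos: [0.4124, -0.0167, 0.1422]
ee_rot: [[-0.001, -0.031, -1.0], [-0.0, -1.0, 0.031], [-1.0, 0.0, 0.001]]
wrist_force: [1.3, 0.6, 0.3]
gripper_width: 0.004
```

Call:
play_rows --commands '[{"fingers":1,"tx":0,"ty":0,"tz":0,"ax":0,"ay":0.028,"az":0},{"fingers":1,"tx":0.043,"ty":0,"tz":0,"ax":0,"ay":0.056,"az":0},{"fingers":1,"tx":0.084,"ty":0,"tz":0,"ax":0,"ay":0.056,"az":0},{"fingers":1,"tx":0.084,"ty":0,"tz":0,"ax":0,"ay":0.056,"az":0},{"fingers":1,"tx":0.084,"ty":0,"tz":0,"ax":0,"ay":0.056,"az":0}]'

```text
time_s: 11.45
tcp_pos: [0.412, -0.0149, 0.0782]
ee_rot: [[0.169, -0.028, -0.985], [-0.008, -1.0, 0.027], [-0.986, 0.003, -0.17]]
wrist_force: [0.8, 1.0, 1.1]
gripper_width: 0.003
```

```bash
python3 -c "
from h import *
go(cab(-290,0,78),cab(-180,0,78),cab(-135,0,78))"
```

```text
tcp [ 0.412  -0.0149  0.0782] cab [-330.6121    1.1781   78.2443] F [0.7752 0.9766 1.0752] w 0.0033071531713985977 t 11.45
[[ 0.1695 -0.0281 -0.9851]
 [-0.0079 -0.9996  0.0271]
 [-0.9855  0.0032 -0.1696]]
shift [ 0.0095  0.0016 -0.0533] len mm 40.629966027876094
shift [ 0.0249  0.0002 -0.1445] len mm 110.0
shift [ 0.0102  0.0001 -0.0591] len mm 44.99999999999994
```

Call:
play_rows --commands '[{"fingers":1,"tx":0.0034,"ty":0,"tz":-0.0197,"ax":0,"ay":0,"az":0},{"fingers":1,"tx":0.0068,"ty":0,"tz":-0.0394,"ax":0,"ay":0,"az":0},{"fingers":1,"tx":0.0113,"ty":0,"tz":-0.0657,"ax":0,"ay":0,"az":0},{"fingers":1,"tx":0.0158,"ty":0,"tz":-0.092,"ax":0,"ay":0,"az":0},{"fingers":1,"tx":0.0203,"ty":0,"tz":-0.118,"ax":0,"ay":0,"az":0}]'

```text
time_s: 11.87
tcp_pos: [0.5045, -0.0164, 0.0814]
ee_rot: [[0.174, -0.029, -0.984], [-0.005, -1.0, 0.029], [-0.985, -0.0, -0.174]]
wrist_force: [-3.1, 0.7, -1.6]
gripper_width: 0.01
```

Call:
play_rows --commands '[{"fingers":1,"tx":0.0041,"ty":0,"tz":-0.0236,"ax":0,"ay":0,"az":0},{"fingers":1,"tx":0.0082,"ty":0,"tz":-0.0472,"ax":0,"ay":0,"az":0},{"fingers":1,"tx":0.0122,"ty":0,"tz":-0.0708,"ax":0,"ay":0,"az":0},{"fingers":1,"tx":0.0162,"ty":0,"tz":-0.0944,"ax":0,"ay":0,"az":0},{"fingers":1,"tx":0.0183,"ty":0,"tz":-0.106,"ax":0,"ay":0,"az":0}]'

```text
time_s: 12.28
tcp_pos: [0.5875, -0.0183, 0.0825]
ee_rot: [[0.178, -0.028, -0.984], [-0.004, -1.0, 0.028], [-0.984, -0.001, -0.178]]
wrist_force: [-1.6, 0.7, -0.2]
gripper_width: 0.004
```

Call:
play_rows --commands '[{"fingers":1,"tx":0,"ty":0,"tz":0,"ax":0,"ay":0,"az":0},{"fingers":1,"tx":0,"ty":0,"tz":0,"ax":0,"ay":0,"az":0}]'

```text
time_s: 12.45
tcp_pos: [0.5853, -0.0185, 0.0817]
ee_rot: [[0.178, -0.029, -0.984], [-0.004, -1.0, 0.028], [-0.984, -0.001, -0.178]]
wrist_force: [0.1, 0.4, -0.1]
gripper_width: 0.009
```

```bash
python3 -c "
from h import *
go(cab(-133,0,78))"
```

```text
tcp [ 0.5853 -0.0185  0.0817] cab [-157.2617    2.5761   81.6514] F [ 0.1124  0.3885 -0.1306] w 0.008865762395232606 t 12.45
[[ 0.1778 -0.0287 -0.9836]
 [-0.004  -0.9996  0.0284]
 [-0.984  -0.0011 -0.1779]]
shift [ 0.0105  0.0035 -0.031 ] len mm 24.66975587015241
```

Call:
play_rows --commands '[{"fingers":1,"tx":0.004,"ty":0,"tz":-0.0095,"ax":0,"ay":0,"az":0},{"fingers":1,"tx":0.006,"ty":0,"tz":-0.0185,"ax":0,"ay":0,"az":0},{"fingers":1,"tx":0.008,"ty":0,"tz":-0.0265,"ax":0,"ay":0,"az":0},{"fingers":1,"tx":0.009,"ty":0,"tz":-0.031,"ax":0,"ay":0,"az":0},{"fingers":1,"tx":0.009,"ty":0,"tz":-0.031,"ax":0,"ay":0,"az":0}]'

```text
time_s: 12.87
tcp_pos: [0.6091, -0.0196, 0.0776]
ee_rot: [[0.176, -0.029, -0.984], [-0.005, -1.0, 0.028], [-0.984, -0.0, -0.176]]
wrist_force: [0.0, 0.1, -0.3]
gripper_width: 0.005
```

Call:
play_rows --commands '[{"fingers":1,"tx":0,"ty":0,"tz":0,"ax":0,"ay":0,"az":0}]'

```text
time_s: 12.95
tcp_pos: [0.6084, -0.0197, 0.0775]
ee_rot: [[0.176, -0.029, -0.984], [-0.005, -1.0, 0.028], [-0.984, -0.0, -0.176]]
wrist_force: [-0.6, 0.2, 0.4]
gripper_width: 0.004
```

```bash
python3 -c "
from h import *
go()"
```

```text
tcp [ 0.6084 -0.0197  0.0775] cab [-134.1423    2.1299   77.4571] F [-0.593   0.2315  0.3646] w 0.004077961887826238 t 12.95
[[ 0.1757 -0.0286 -0.984 ]
 [-0.0048 -0.9996  0.0282]
 [-0.9844 -0.0002 -0.1757]]
```

Continue in small steps until firm contact.

Call:
play_rows --commands '[{"fingers":1,"tx":0.001,"ty":0,"tz":-0.004,"ax":0,"ay":0,"az":0},{"fingers":1,"tx":0.001,"ty":0,"tz":-0.006,"ax":0,"ay":0,"az":0},{"fingers":1,"tx":0.001,"ty":0,"tz":-0.006,"ax":0,"ay":0,"az":0}]'

```text
time_s: 13.2
tcp_pos: [0.6122, -0.0199, 0.0772]
ee_rot: [[0.174, -0.029, -0.984], [-0.005, -1.0, 0.028], [-0.985, 0.0, -0.174]]
wrist_force: [0.2, -0.0, -0.5]
gripper_width: 0.001
```

Call:
play_rows --commands '[{"fingers":1,"tx":0.001,"ty":0,"tz":-0.002,"ax":0,"ay":0,"az":0},{"fingers":1,"tx":0.001,"ty":0,"tz":-0.004,"ax":0,"ay":0,"az":0},{"fingers":1,"tx":0.001,"ty":0,"tz":-0.004,"ax":0,"ay":0,"az":0}]'

```text
time_s: 13.45
tcp_pos: [0.6127, -0.0202, 0.0766]
ee_rot: [[0.169, -0.029, -0.985], [-0.006, -1.0, 0.029], [-0.986, 0.001, -0.169]]
wrist_force: [-7.0, 3.0, 4.0]
gripper_width: 0.01
```

Call:
play_rows --commands '[{"fingers":1,"tx":0,"ty":0,"tz":-0.003,"ax":0,"ay":0,"az":0},{"fingers":1,"tx":0,"ty":0,"tz":-0.004,"ax":0,"ay":0,"az":0},{"fingers":1,"tx":0,"ty":0,"tz":-0.004,"ax":0,"ay":0,"az":0},{"fingers":1,"tx":0,"ty":0,"tz":-0.004,"ax":0,"ay":0,"az":0}]'

```text
time_s: 13.78
tcp_pos: [0.613, -0.0203, 0.0766]
ee_rot: [[0.164, -0.03, -0.986], [-0.007, -1.0, 0.029], [-0.987, 0.002, -0.164]]
wrist_force: [-13.7, 5.0, 8.2]
gripper_width: 0.006
```

Call:
play_rows --commands '[{"fingers":1,"tx":-0.0068,"ty":0,"tz":0.039,"ax":0,"ay":0,"az":0},{"fingers":1,"tx":-0.0468,"ty":0,"tz":0.032,"ax":0,"ay":0,"az":0},{"fingers":1,"tx":-0.0868,"ty":0,"tz":0.025,"ax":0,"ay":0,"az":0},{"fingers":1,"tx":-0.127,"ty":0,"tz":0.018,"ax":0,"ay":-0.028,"az":0},{"fingers":1,"tx":-0.127,"ty":0,"tz":0.018,"ax":0,"ay":-0.056,"az":0}]'

```text
time_s: 14.2
tcp_pos: [0.5905, -0.0187, 0.1765]
ee_rot: [[0.009, -0.026, -1.0], [0.002, -1.0, 0.026], [-1.0, -0.002, -0.009]]
wrist_force: [1.5, -0.8, 1.4]
gripper_width: 0.007
```

Call:
play_rows --commands '[{"fingers":1,"tx":0,"ty":0,"tz":0,"ax":0,"ay":0,"az":0},{"fingers":1,"tx":0,"ty":0,"tz":0,"ax":0,"ay":0,"az":0},{"fingers":1,"tx":0,"ty":0,"tz":0,"ax":0,"ay":0,"az":0}]'

```text
time_s: 14.45
tcp_pos: [0.5875, -0.0194, 0.1678]
ee_rot: [[-0.001, -0.029, -1.0], [-0.0, -1.0, 0.029], [-1.0, 0.0, 0.001]]
wrist_force: [0.3, 0.2, -0.0]
gripper_width: 0.008
```

```bash
python3 -c "
from h import *
go(cab(-133.5,76.5,165),cab(-133.5,76.5,108))"
```

```text
tcp [ 0.5875 -0.0194  0.1678] cab [-155.0065    1.799   167.8092] F [ 0.283   0.1525 -0.0471] w 0.007948742583467075 t 14.45
[[-0.0013 -0.0292 -0.9996]
 [-0.0003 -0.9996  0.0292]
 [-1.      0.0003  0.0013]]
shift [ 0.0037 -0.0996 -0.0287] len mm 77.78604905696739
shift [ 0.076  -0.     -0.0001] len mm 57.00000000000001
```

Call:
play_rows --commands '[{"fingers":1,"tx":0,"ty":-0.05,"tz":-0.0287,"ax":0,"ay":0,"az":0},{"fingers":1,"tx":0,"ty":-0.0996,"tz":-0.0287,"ax":0,"ay":0,"az":0},{"fingers":1,"tx":0,"ty":-0.0996,"tz":-0.0287,"ax":0,"ay":0,"az":0},{"fingers":1,"tx":0,"ty":-0.0996,"tz":-0.0287,"ax":0,"ay":0,"az":0},{"fingers":1,"tx":0,"ty":-0.0996,"tz":-0.0287,"ax":0,"ay":0,"az":0}]'

```text
time_s: 14.87
tcp_pos: [0.6108, 0.0547, 0.168]
ee_rot: [[-0.002, -0.028, -1.0], [-0.001, -1.0, 0.028], [-1.0, 0.001, 0.002]]
wrist_force: [1.1, -0.4, -0.2]
gripper_width: 0.006
```

```bash
python3 -c "
from h import *
go(cab(-133.5,76.5,108))
a=viewer.capture('top');save(a,'t5.png',(190,80,330,240),3.7)"
```

```text
tcp [0.6108 0.0547 0.168 ] cab [-133.8595   76.5713  168.0378] F [ 1.1255 -0.3929 -0.2148] w 0.0056287462587611 t 14.8667
[[-0.0022 -0.028  -0.9996]
 [-0.0009 -0.9996  0.028 ]
 [-1.      0.001   0.0022]]
shift [ 0.08    0.     -0.0007] len mm 60.03894251194672
```

View pics/t5.png

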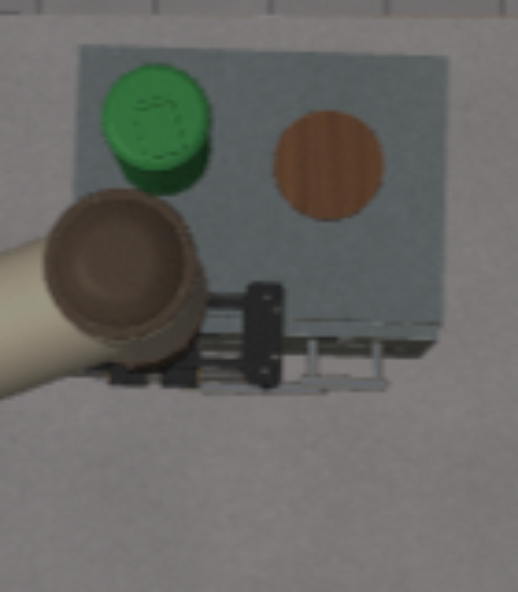

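The deep drawer is shut: its handle lies below the upper handles at about (265,388), and the tin and coaster are untouched. Lower into the left handle's gap and feel.

Call:
play_rows --commands '[{"fingers":1,"tx":0.02,"ty":0,"tz":0,"ax":0,"ay":0,"az":0},{"fingers":1,"tx":0.045,"ty":0,"tz":0,"ax":0,"ay":0,"az":0},{"fingers":1,"tx":0.06,"ty":0,"tz":0,"ax":0,"ay":0,"az":0},{"fingers":1,"tx":0.078,"ty":0,"tz":0,"ax":0,"ay":0,"az":0},{"fingers":1,"tx":0.078,"ty":0,"tz":0,"ax":0,"ay":0,"az":0}]'

```text
time_s: 15.33
tcp_pos: [0.61, 0.0535, 0.1077]
ee_rot: [[-0.006, -0.031, -1.0], [-0.001, -1.0, 0.031], [-1.0, 0.002, 0.006]]
wrist_force: [-0.2, 0.4, -0.1]
gripper_width: 0.003
```

Call:
play_rows --commands '[{"fingers":1,"tx":0,"ty":0,"tz":0.003,"ax":0,"ay":0,"az":0},{"fingers":1,"tx":0,"ty":0,"tz":0.006,"ax":0,"ay":0,"az":0},{"fingers":1,"tx":0,"ty":0,"tz":0.006,"ax":0,"ay":0,"az":0}]'

```text
time_s: 15.58
tcp_pos: [0.608, 0.0549, 0.1119]
ee_rot: [[0.002, -0.029, -1.0], [0.0, -1.0, 0.029], [-1.0, -0.0, -0.002]]
wrist_force: [0.9, -0.5, -0.3]
gripper_width: 0.007
```

Call:
play_rows --commands '[{"fingers":1,"tx":0,"ty":0,"tz":0.002,"ax":0,"ay":0,"az":0},{"fingers":1,"tx":0,"ty":0,"tz":0.004,"ax":0,"ay":0,"az":0},{"fingers":1,"tx":0,"ty":0,"tz":0.004,"ax":0,"ay":0,"az":0}]'

```text
time_s: 15.83
tcp_pos: [0.6049, 0.0551, 0.1117]
ee_rot: [[0.002, -0.028, -1.0], [0.0, -1.0, 0.028], [-1.0, -0.0, -0.002]]
wrist_force: [1.5, -0.4, 1.2]
gripper_width: 0.003
```

```bash
python3 -c "
from h import *
go()"
```

```text
tcp [0.6049 0.0551 0.1117] cab [-139.7943   76.7711  111.7035] F [ 1.4634 -0.4454  1.1834] w 0.0032886060375572697 t 15.8333
[[ 0.0015 -0.0285 -0.9996]
 [ 0.0003 -0.9996  0.0285]
 [-1.     -0.0004 -0.0015]]
```

Call:
play_rows --commands '[{"fingers":1,"tx":0,"ty":0,"tz":0.002,"ax":0,"ay":0,"az":0},{"fingers":1,"tx":0,"ty":0,"tz":0.004,"ax":0,"ay":0,"az":0},{"fingers":1,"tx":0,"ty":0,"tz":0.004,"ax":0,"ay":0,"az":0}]'

```text
time_s: 16.08
tcp_pos: [0.6016, 0.0554, 0.1111]
ee_rot: [[0.0, -0.029, -1.0], [0.0, -1.0, 0.029], [-1.0, -0.0, -0.0]]
wrist_force: [1.4, -0.8, 0.3]
gripper_width: 0.004
```

Call:
play_rows --commands '[{"fingers":1,"tx":0,"ty":0,"tz":0.002,"ax":0,"ay":0,"az":0},{"fingers":1,"tx":0,"ty":0,"tz":0.003,"ax":0,"ay":0,"az":0},{"fingers":1,"tx":0,"ty":0,"tz":0.003,"ax":0,"ay":0,"az":0}]'

```text
time_s: 16.33
tcp_pos: [0.5992, 0.0554, 0.1108]
ee_rot: [[-0.0, -0.029, -1.0], [0.0, -1.0, 0.029], [-1.0, -0.0, 0.0]]
wrist_force: [1.0, 0.4, 1.7]
gripper_width: 0.007
```

Call:
play_rows --commands '[{"fingers":1,"tx":0,"ty":0,"tz":0.002,"ax":0,"ay":0,"az":0},{"fingers":1,"tx":0,"ty":0,"tz":0.004,"ax":0,"ay":0,"az":0},{"fingers":1,"tx":0,"ty":0,"tz":0.004,"ax":0,"ay":0,"az":0}]'

```text
time_s: 16.58
tcp_pos: [0.596, 0.0554, 0.1107]
ee_rot: [[-0.001, -0.029, -1.0], [0.0, -1.0, 0.029], [-1.0, -0.0, 0.001]]
wrist_force: [0.8, 0.6, 0.0]
gripper_width: 0.004
```

Call:
play_rows --commands '[{"fingers":1,"tx":0,"ty":0,"tz":0.002,"ax":0,"ay":0,"az":0},{"fingers":1,"tx":0,"ty":0,"tz":0.004,"ax":0,"ay":0,"az":0},{"fingers":1,"tx":0,"ty":0,"tz":0.004,"ax":0,"ay":0,"az":0}]'

```text
time_s: 16.83
tcp_pos: [0.5929, 0.0554, 0.1106]
ee_rot: [[-0.001, -0.029, -1.0], [0.0, -1.0, 0.029], [-1.0, -0.0, 0.001]]
wrist_force: [1.1, -0.5, -0.1]
gripper_width: 0.003
```

Left drawer moves freely with about 1 N. Pull it open about 140 mm.

Call:
play_rows --commands '[{"fingers":1,"tx":0,"ty":0,"tz":0.01,"ax":0,"ay":0,"az":0},{"fingers":1,"tx":0,"ty":0,"tz":0.028,"ax":0,"ay":0,"az":0},{"fingers":1,"tx":0,"ty":0,"tz":0.046,"ax":0,"ay":0,"az":0},{"fingers":1,"tx":0,"ty":0,"tz":0.065,"ax":0,"ay":0,"az":0},{"fingers":1,"tx":0,"ty":0,"tz":0.085,"ax":0,"ay":0,"az":0}]'

```text
time_s: 17.25
tcp_pos: [0.5292, 0.0573, 0.1107]
ee_rot: [[0.001, -0.029, -1.0], [0.0, -1.0, 0.029], [-1.0, -0.0, -0.001]]
wrist_force: [2.8, 1.5, -1.3]
gripper_width: 0.004
```

Call:
play_rows --commands '[{"fingers":1,"tx":0,"ty":0,"tz":0.02,"ax":0,"ay":0,"az":0},{"fingers":1,"tx":0,"ty":0,"tz":0.04,"ax":0,"ay":0,"az":0},{"fingers":1,"tx":0,"ty":0,"tz":0.06,"ax":0,"ay":0,"az":0},{"fingers":1,"tx":0,"ty":0,"tz":0.074,"ax":0,"ay":0,"az":0},{"fingers":1,"tx":0,"ty":0,"tz":0.083,"ax":0,"ay":0,"az":0}]'

```text
time_s: 17.67
tcp_pos: [0.4659, 0.0588, 0.1108]
ee_rot: [[-0.001, -0.028, -1.0], [-0.0, -1.0, 0.028], [-1.0, 0.0, 0.001]]
wrist_force: [1.9, -1.2, -1.3]
gripper_width: 0.006
```

Call:
play_rows --commands '[{"fingers":1,"tx":0,"ty":0,"tz":0,"ax":0,"ay":0,"az":0},{"fingers":1,"tx":0,"ty":0,"tz":0,"ax":0,"ay":0,"az":0}]'

```text
time_s: 17.83
tcp_pos: [0.4668, 0.0588, 0.1107]
ee_rot: [[-0.001, -0.028, -1.0], [-0.001, -1.0, 0.028], [-1.0, 0.001, 0.001]]
wrist_force: [0.4, -0.6, 0.8]
gripper_width: 0.002
```

```bash
python3 -c "
from h import *
go()"
```

```text
tcp [0.4668 0.0588 0.1107] cab [-277.9116   76.4029  110.7107] F [ 0.4294 -0.6408  0.8274] w 0.0024509521319012718 t 17.8333
[[-0.0013 -0.0284 -0.9996]
 [-0.0006 -0.9996  0.0284]
 [-1.      0.0007  0.0013]]
```

Call:
play_rows --commands '[{"fingers":1,"tx":0,"ty":0,"tz":-0.006,"ax":0,"ay":0,"az":0},{"fingers":1,"tx":-0.04,"ty":0,"tz":-0.006,"ax":0,"ay":0,"az":0},{"fingers":-1,"tx":-0.08,"ty":0,"tz":-0.006,"ax":0,"ay":0,"az":0},{"fingers":-1,"tx":-0.12,"ty":0,"tz":-0.006,"ax":0,"ay":0,"az":0},{"fingers":-1,"tx":-0.12,"ty":0,"tz":-0.006,"ax":0,"ay":0,"az":0}]'

```text
time_s: 18.25
tcp_pos: [0.4763, 0.0599, 0.2066]
ee_rot: [[0.011, -0.028, -1.0], [0.003, -1.0, 0.028], [-1.0, -0.003, -0.011]]
wrist_force: [1.2, 0.1, 0.7]
gripper_width: 0.156
```

```bash
python3 -c "
from h import *
a=viewer.capture('top');b=viewer.capture('side')
im=np.hstack([cv2.resize(a['image'][150:300,90:300],None,fx=2.5,fy=2.5)]);
cv2.imwrite('pics/t6.png',im[:,:,::-1])
g={}
for p,n in((a,'top'),(b,'side')):
  for f in spotter.silhouettes('packet_mid',p):
    c=cv2.minAreaRect(np.argwhere(f['region'])[:,::-1].astype(np.float32))
    w=np.array([onz(p,q,.032) for q in cv2.boxPoints(c)])
    print(n,round(f['score'],2),f['uv'],'ctr',onz(p,c[0],.032 if n=='top' else .018),w[:,:2].round(3).tolist())
    if onz(p,f['uv'],.032)[1]>.3: g.setdefault(n,c[0])
if len(g)==2: print(tri(a,g['top'],b,g['side']))
go()"
```

```text
top 0.97 [133.9, 226.4] ctr [0.4539 0.3759 0.032 ] [[0.495, 0.415], [0.495, 0.339], [0.413, 0.337], [0.413, 0.412]]
top 0.81 [292.8, 262.4] ctr [ 0.3352 -0.134   0.032 ] [[0.325, -0.087], [0.377, -0.157], [0.345, -0.181], [0.294, -0.111]]
top 0.51 [217.0, 257.0] ctr [0.356  0.1159 0.032 ] [[0.36, 0.16], [0.392, 0.143], [0.352, 0.072], [0.321, 0.089]]
side 0.92 [351.9, 190.6] ctr [ 0.3325 -0.1422  0.018 ] [[0.381, -0.159], [0.343, -0.193], [0.288, -0.114], [0.325, -0.081]]
side 0.76 [242.5, 350.7] ctr [0.4531 0.3775 0.018 ] [[0.494, 0.406], [0.492, 0.347], [0.412, 0.347], [0.416, 0.406]]
side 0.69 [245.1, 212.2] ctr [0.5711 0.0372 0.018 ] [[0.663, 0.111], [0.659, -0.048], [0.474, -0.03], [0.486, 0.124]]
side 0.2 [154.6, 296.5] ctr [0.7329 0.3441 0.018 ] [[0.851, 0.348], [0.702, 0.233], [0.61, 0.34], [0.754, 0.448]]
(array([0.4535, 0.3772, 0.028 ]), np.float64(0.0008171386661027434))
tcp [0.4716 0.0586 0.1998] cab [-273.1334   76.3585  199.7687] F [ 0.1223  1.2042 -0.9811] w 0.328637777385989 t 18.45
[[-0.0022 -0.0293 -0.9996]
 [-0.0006 -0.9996  0.0293]
 [-1.      0.0007  0.0022]]
```

View pics/t6.png

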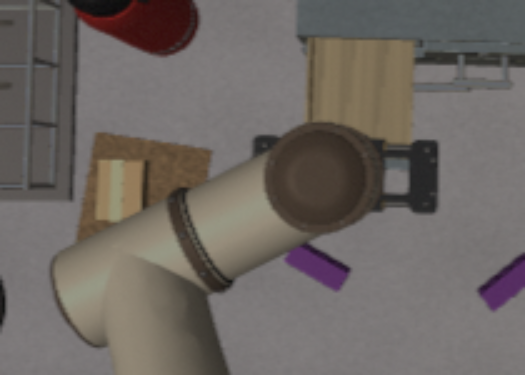

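Left drawer is open with an empty floor. The packet lies at about (0.452, 0.378), top triangulated at about 0.03. Moving over it.

Call:
play_rows --commands '[{"fingers":-1,"tx":0,"ty":-0.053,"tz":0.0193,"ax":0,"ay":0,"az":0},{"fingers":-1,"tx":0,"ty":-0.106,"tz":0.0193,"ax":0,"ay":0,"az":0},{"fingers":-1,"tx":0,"ty":-0.159,"tz":0.0193,"ax":0,"ay":0,"az":0},{"fingers":-1,"tx":0,"ty":-0.2125,"tz":0.0193,"ax":0,"ay":0,"az":0},{"fingers":-1,"tx":0,"ty":-0.2125,"tz":0.0193,"ax":0,"ay":0,"az":0}]'

```text
time_s: 18.87
tcp_pos: [0.4627, 0.2238, 0.1992]
ee_rot: [[-0.0, -0.023, -1.0], [-0.0, -1.0, 0.023], [-1.0, 0.0, 0.0]]
wrist_force: [1.1, 0.0, 0.1]
gripper_width: 0.711
```

Call:
play_rows --commands '[{"fingers":-1,"tx":0,"ty":-0.053,"tz":0.0193,"ax":0,"ay":0,"az":0},{"fingers":-1,"tx":0,"ty":-0.106,"tz":0.0193,"ax":0,"ay":0,"az":0},{"fingers":-1,"tx":0,"ty":-0.159,"tz":0.0193,"ax":0,"ay":0,"az":0},{"fingers":-1,"tx":0,"ty":-0.2125,"tz":0.0193,"ax":0,"ay":0,"az":0},{"fingers":-1,"tx":0,"ty":-0.2125,"tz":0.0193,"ax":0,"ay":0,"az":0}]'

```text
time_s: 19.28
tcp_pos: [0.4524, 0.384, 0.1982]
ee_rot: [[-0.0, -0.024, -1.0], [-0.001, -1.0, 0.024], [-1.0, 0.001, 0.0]]
wrist_force: [1.0, -0.0, 0.6]
gripper_width: 0.99
```

Call:
play_rows --commands '[{"fingers":-1,"tx":0.04,"ty":0,"tz":0,"ax":0,"ay":0,"az":0},{"fingers":-1,"tx":0.09,"ty":0,"tz":0,"ax":0,"ay":0,"az":0},{"fingers":-1,"tx":0.14,"ty":0,"tz":0,"ax":0,"ay":0,"az":0},{"fingers":-1,"tx":0.18,"ty":0,"tz":0,"ax":0,"ay":0,"az":0},{"fingers":-1,"tx":0.18,"ty":0,"tz":0,"ax":0,"ay":0,"az":0}]'

```text
time_s: 19.7
tcp_pos: [0.4485, 0.3736, 0.0575]
ee_rot: [[-0.011, -0.031, -0.999], [-0.013, -0.999, 0.031], [-1.0, 0.014, 0.011]]
wrist_force: [-0.5, -1.7, -1.7]
gripper_width: 0.998
```

Call:
play_rows --commands '[{"fingers":-1,"tx":0,"ty":0,"tz":0,"ax":0,"ay":0,"az":0},{"fingers":-1,"tx":0,"ty":0,"tz":0,"ax":0,"ay":0,"az":0},{"fingers":-1,"tx":0,"ty":0,"tz":0,"ax":0,"ay":0,"az":0}]'

```text
time_s: 19.95
tcp_pos: [0.4533, 0.3796, 0.0679]
ee_rot: [[0.003, -0.028, -1.0], [0.003, -1.0, 0.028], [-1.0, -0.003, -0.003]]
wrist_force: [-0.2, 0.9, -0.4]
gripper_width: 1.0
```

```bash
python3 -c "
from h import *
go([.452,.378,.027])"
```

```text
tcp [0.4533 0.3796 0.0679] cab [-300.786   396.675    67.9278] F [-0.1922  0.8571 -0.3549] w 1.0001488924462767 t 19.95
[[ 0.0028 -0.0282 -0.9996]
 [ 0.0032 -0.9996  0.0282]
 [-1.     -0.0032 -0.0027]]
shift [0.0546 0.0023 0.0019] len mm 40.979995676693065
```

Call:
play_rows --commands '[{"fingers":-1,"tx":0.015,"ty":0.0015,"tz":0.001,"ax":0,"ay":0,"az":0},{"fingers":-1,"tx":0.03,"ty":0.0015,"tz":0.001,"ax":0,"ay":0,"az":0},{"fingers":-1,"tx":0.04,"ty":0.0015,"tz":0.001,"ax":0,"ay":0,"az":0},{"fingers":-1,"tx":0.047,"ty":0.0015,"tz":0.001,"ax":0,"ay":0,"az":0},{"fingers":-1,"tx":0.052,"ty":0.0015,"tz":0.001,"ax":0,"ay":0,"az":0}]'

```text
time_s: 20.37
tcp_pos: [0.4514, 0.3772, 0.0264]
ee_rot: [[-0.0, -0.029, -1.0], [-0.0, -1.0, 0.029], [-1.0, 0.0, 0.0]]
wrist_force: [-0.2, -0.3, -0.7]
gripper_width: 1.0
```

Call:
play_rows --commands '[{"fingers":-1,"tx":0,"ty":0,"tz":0,"ax":0,"ay":0,"az":0},{"fingers":-1,"tx":0,"ty":0,"tz":0,"ax":0,"ay":0,"az":0},{"fingers":1,"tx":0,"ty":0,"tz":0,"ax":0,"ay":0,"az":0},{"fingers":1,"tx":0,"ty":0,"tz":0,"ax":0,"ay":0,"az":0},{"fingers":1,"tx":0,"ty":0,"tz":0,"ax":0,"ay":0,"az":0}]'

```text
time_s: 20.78
tcp_pos: [0.4516, 0.3774, 0.0272]
ee_rot: [[0.0, -0.029, -1.0], [0.001, -1.0, 0.029], [-1.0, -0.001, -0.0]]
wrist_force: [0.3, -0.9, 0.7]
gripper_width: 0.851
```

Call:
play_rows --commands '[{"fingers":1,"tx":0,"ty":0,"tz":0,"ax":0,"ay":0,"az":0},{"fingers":1,"tx":0,"ty":0,"tz":0,"ax":0,"ay":0,"az":0},{"fingers":1,"tx":0,"ty":0,"tz":0,"ax":0,"ay":0,"az":0},{"fingers":1,"tx":0,"ty":0,"tz":0,"ax":0,"ay":0,"az":0},{"fingers":1,"tx":0,"ty":0,"tz":0,"ax":0,"ay":0,"az":0}]'

```text
time_s: 21.2
tcp_pos: [0.4515, 0.3773, 0.0269]
ee_rot: [[0.0, -0.029, -1.0], [0.0, -1.0, 0.029], [-1.0, -0.0, -0.0]]
wrist_force: [-0.1, 0.3, 1.7]
gripper_width: 0.686
```

Call:
play_rows --commands '[{"fingers":1,"tx":-0.04,"ty":0,"tz":0,"ax":0,"ay":0,"az":0},{"fingers":1,"tx":-0.09,"ty":0,"tz":0,"ax":0,"ay":0,"az":0},{"fingers":1,"tx":-0.14,"ty":0,"tz":0,"ax":0,"ay":0,"az":0},{"fingers":1,"tx":-0.19,"ty":0,"tz":0,"ax":0,"ay":0,"az":0},{"fingers":1,"tx":-0.23,"ty":0,"tz":0,"ax":0,"ay":0,"az":0}]'

```text
time_s: 21.62
tcp_pos: [0.4517, 0.3774, 0.2023]
ee_rot: [[0.002, -0.028, -1.0], [0.002, -1.0, 0.028], [-1.0, -0.002, -0.002]]
wrist_force: [0.3, 0.1, -1.2]
gripper_width: 0.686
```

Call:
play_rows --commands '[{"fingers":1,"tx":0,"ty":0,"tz":0,"ax":0,"ay":0,"az":0},{"fingers":1,"tx":0,"ty":0,"tz":0,"ax":0,"ay":0,"az":0},{"fingers":1,"tx":0,"ty":0,"tz":0,"ax":0,"ay":0,"az":0}]'

```text
time_s: 21.87
tcp_pos: [0.4507, 0.3766, 0.1983]
ee_rot: [[-0.002, -0.029, -1.0], [-0.001, -1.0, 0.029], [-1.0, 0.001, 0.002]]
wrist_force: [-0.3, 0.2, -2.0]
gripper_width: 0.686
```

```bash
python3 -c "
from h import *
go(cab(-177,76.5,200))"
```

```text
tcp [0.4507 0.3766 0.1983] cab [-303.3543  393.6193  198.3207] F [-0.3161  0.2127 -2.0467] w 0.6855921051746036 t 21.8667
[[-0.0018 -0.0292 -0.9996]
 [-0.001  -0.9996  0.0292]
 [-1.      0.0011  0.0017]]
shift [-0.0021  0.4228 -0.1685] len mm 341.3690988499253
```

Call:
play_rows --commands '[{"fingers":1,"tx":0,"ty":0.05,"tz":-0.02,"ax":0,"ay":0,"az":0},{"fingers":1,"tx":0,"ty":0.1,"tz":-0.04,"ax":0,"ay":0,"az":0},{"fingers":1,"tx":0,"ty":0.15,"tz":-0.06,"ax":0,"ay":0,"az":0},{"fingers":1,"tx":0,"ty":0.2,"tz":-0.08,"ax":0,"ay":0,"az":0},{"fingers":1,"tx":0,"ty":0.2114,"tz":-0.0843,"ax":0,"ay":0,"az":0}]'

```text
time_s: 22.28
tcp_pos: [0.5097, 0.2119, 0.1969]
ee_rot: [[-0.005, -0.033, -0.999], [-0.004, -0.999, 0.033], [-1.0, 0.004, 0.005]]
wrist_force: [-1.1, -0.3, -0.5]
gripper_width: 0.688
```

Call:
play_rows --commands '[{"fingers":1,"tx":0,"ty":0.05,"tz":-0.02,"ax":0,"ay":0,"az":0},{"fingers":1,"tx":0,"ty":0.1,"tz":-0.04,"ax":0,"ay":0,"az":0},{"fingers":1,"tx":0,"ty":0.15,"tz":-0.06,"ax":0,"ay":0,"az":0},{"fingers":1,"tx":0,"ty":0.2,"tz":-0.08,"ax":0,"ay":0,"az":0},{"fingers":1,"tx":0,"ty":0.2114,"tz":-0.0843,"ax":0,"ay":0,"az":0}]'

```text
time_s: 22.7
tcp_pos: [0.5688, 0.052, 0.1969]
ee_rot: [[-0.004, -0.033, -0.999], [-0.002, -0.999, 0.033], [-1.0, 0.002, 0.004]]
wrist_force: [-0.3, 0.6, -1.9]
gripper_width: 0.688
```

Call:
play_rows --commands '[{"fingers":1,"tx":0,"ty":0,"tz":0,"ax":0,"ay":0,"az":0},{"fingers":1,"tx":0.02,"ty":0,"tz":0,"ax":0,"ay":0,"az":0},{"fingers":1,"tx":0.035,"ty":0,"tz":0,"ax":0,"ay":0,"az":0},{"fingers":1,"tx":0.035,"ty":0,"tz":0,"ax":0,"ay":0,"az":0},{"fingers":1,"tx":0.035,"ty":0,"tz":0,"ax":0,"ay":0,"az":0}]'

```text
time_s: 23.12
tcp_pos: [0.5678, 0.0572, 0.1716]
ee_rot: [[-0.003, -0.028, -1.0], [-0.001, -1.0, 0.028], [-1.0, 0.001, 0.003]]
wrist_force: [0.8, -0.1, -0.5]
gripper_width: 0.688
```

```bash
python3 -c "
from h import *
go(cab(-177,76.5,106))
a=viewer.capture('top');b=viewer.capture('side')
im=np.hstack([cv2.resize(a['image'][110:250,180:320],None,fx=2.8,fy=2.8),cv2.resize(b['image'][110:250,170:310],None,fx=2.8,fy=2.8)]);
cv2.imwrite('pics/t7.png',im[:,:,::-1])"
```

```text
tcp [0.5678 0.0572 0.1716] cab [-176.9911   77.784   171.565 ] F [ 0.8134 -0.0766 -0.4631] w 0.6883949231397578 t 23.1167
[[-0.0034 -0.0275 -0.9996]
 [-0.0012 -0.9996  0.0275]
 [-1.      0.0013  0.0033]]
shift [ 0.0874  0.0016 -0.0003] len mm 65.57755708767735
```

View pics/t7.png

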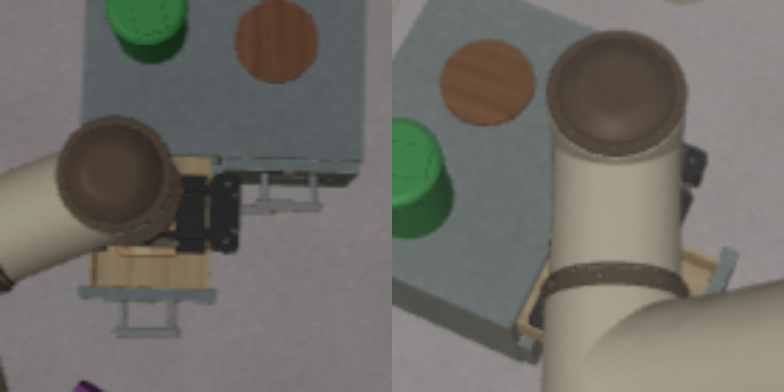

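The open left drawer is under the hand. The packet's near edge is at row 252, well clear of the drawer's front at row 290. Lower.

Call:
play_rows --commands '[{"fingers":1,"tx":0.02,"ty":0.0015,"tz":0,"ax":0,"ay":0,"az":0},{"fingers":1,"tx":0.04,"ty":0.0015,"tz":0,"ax":0,"ay":0,"az":0},{"fingers":1,"tx":0.055,"ty":0.0015,"tz":0,"ax":0,"ay":0,"az":0},{"fingers":1,"tx":0.068,"ty":0.0015,"tz":0,"ax":0,"ay":0,"az":0},{"fingers":1,"tx":0.078,"ty":0.0015,"tz":0,"ax":0,"ay":0,"az":0}]'

```text
time_s: 23.63
tcp_pos: [0.5688, 0.0559, 0.1142]
ee_rot: [[0.0, -0.028, -1.0], [0.0, -1.0, 0.028], [-1.0, -0.0, -0.0]]
wrist_force: [0.1, -0.2, -0.6]
gripper_width: 0.688
```

Call:
play_rows --commands '[{"fingers":1,"tx":0,"ty":0,"tz":0,"ax":0,"ay":0,"az":0},{"fingers":1,"tx":0.003,"ty":0,"tz":0,"ax":0,"ay":0,"az":0},{"fingers":1,"tx":0.006,"ty":0,"tz":0,"ax":0,"ay":0,"az":0},{"fingers":1,"tx":0.007,"ty":0,"tz":0,"ax":0,"ay":0,"az":0},{"fingers":1,"tx":0.007,"ty":0,"tz":0,"ax":0,"ay":0,"az":0}]'

```text
time_s: 24.05
tcp_pos: [0.5688, 0.0556, 0.1096]
ee_rot: [[0.001, -0.029, -1.0], [0.0, -1.0, 0.029], [-1.0, -0.0, -0.0]]
wrist_force: [0.4, -0.5, -0.2]
gripper_width: 0.688
```

Force unchanged, so no contact yet; a little lower.

Call:
play_rows --commands '[{"fingers":1,"tx":0.002,"ty":0,"tz":0,"ax":0,"ay":0,"az":0},{"fingers":1,"tx":0.004,"ty":0,"tz":0,"ax":0,"ay":0,"az":0},{"fingers":1,"tx":0.005,"ty":0,"tz":0,"ax":0,"ay":0,"az":0},{"fingers":1,"tx":0.005,"ty":0,"tz":0,"ax":0,"ay":0,"az":0}]'

```text
time_s: 24.38
tcp_pos: [0.5686, 0.0555, 0.1053]
ee_rot: [[-0.0, -0.029, -1.0], [-0.0, -1.0, 0.029], [-1.0, 0.0, 0.0]]
wrist_force: [-0.2, -0.1, -1.0]
gripper_width: 0.692
```

Call:
play_rows --commands '[{"fingers":1,"tx":0.001,"ty":0,"tz":0,"ax":0,"ay":0,"az":0},{"fingers":1,"tx":0.002,"ty":0,"tz":0,"ax":0,"ay":0,"az":0},{"fingers":1,"tx":0.002,"ty":0,"tz":0,"ax":0,"ay":0,"az":0},{"fingers":1,"tx":0.002,"ty":0,"tz":0,"ax":0,"ay":0,"az":0}]'

```text
time_s: 24.72
tcp_pos: [0.5691, 0.0555, 0.1049]
ee_rot: [[0.001, -0.028, -1.0], [0.0, -1.0, 0.028], [-1.0, -0.0, -0.001]]
wrist_force: [-1.0, -0.2, 5.4]
gripper_width: 0.687
```

Contact (5 N up). Release, rise, then hook behind the handle to push the drawer shut.

Call:
play_rows --commands '[{"fingers":-0.65,"tx":0,"ty":0,"tz":0,"ax":0,"ay":0,"az":0},{"fingers":-0.65,"tx":0,"ty":0,"tz":0,"ax":0,"ay":0,"az":0},{"fingers":-0.65,"tx":0,"ty":0,"tz":0,"ax":0,"ay":0,"az":0},{"fingers":-0.65,"tx":0,"ty":0,"tz":0,"ax":0,"ay":0,"az":0},{"fingers":-0.65,"tx":-0.01,"ty":0,"tz":0,"ax":0,"ay":0,"az":0}]'

```text
time_s: 25.13
tcp_pos: [0.5675, 0.0552, 0.11]
ee_rot: [[-0.004, -0.029, -1.0], [-0.001, -1.0, 0.029], [-1.0, 0.001, 0.004]]
wrist_force: [0.3, -0.6, -0.1]
gripper_width: 0.825
```

Call:
play_rows --commands '[{"fingers":-0.65,"tx":-0.03,"ty":0,"tz":0,"ax":0,"ay":0,"az":0},{"fingers":-0.65,"tx":-0.075,"ty":0,"tz":0,"ax":0,"ay":0,"az":0},{"fingers":1,"tx":-0.12,"ty":0,"tz":0.04,"ax":0,"ay":0,"az":0},{"fingers":1,"tx":-0.12,"ty":0,"tz":0.08,"ax":0,"ay":0,"az":0},{"fingers":1,"tx":-0.12,"ty":0,"tz":0.125,"ax":0,"ay":0,"az":0}]'

```text
time_s: 25.55
tcp_pos: [0.4757, 0.0587, 0.2041]
ee_rot: [[0.006, -0.029, -1.0], [0.002, -1.0, 0.029], [-1.0, -0.002, -0.005]]
wrist_force: [-0.9, -0.4, 0.0]
gripper_width: 0.681
```

Call:
play_rows --commands '[{"fingers":1,"tx":0,"ty":0,"tz":0,"ax":0,"ay":0,"az":0},{"fingers":1,"tx":0,"ty":0,"tz":0,"ax":0,"ay":0,"az":0},{"fingers":1,"tx":0,"ty":0,"tz":0,"ax":0,"ay":0,"az":0},{"fingers":1,"tx":0,"ty":0,"tz":0,"ax":0,"ay":0,"az":0},{"fingers":1,"tx":0,"ty":0,"tz":0,"ax":0,"ay":0,"az":0}]'

```text
time_s: 25.97
tcp_pos: [0.4759, 0.0584, 0.2014]
ee_rot: [[-0.0, -0.029, -1.0], [-0.0, -1.0, 0.029], [-1.0, 0.0, 0.0]]
wrist_force: [0.3, -0.1, 0.0]
gripper_width: 0.306
```

```bash
python3 -c "
from h import *
go(cab(-271.5,76.5,111))
a=viewer.capture('top');b=viewer.capture('side')
im=np.hstack([cv2.resize(a['image'][110:250,180:320],None,fx=2.8,fy=2.8),cv2.resize(b['image'][110:250,170:310],None,fx=2.8,fy=2.8)]);
cv2.imwrite('pics/t8.png',im[:,:,::-1])"
```

```text
tcp [0.4759 0.0584 0.2014] cab [-268.8637   76.2359  201.3625] F [ 0.2725 -0.0881  0.0009] w 0.305544825882154 t 25.9667
[[-0.0001 -0.029  -0.9996]
 [-0.0002 -0.9996  0.029 ]
 [-1.      0.0002  0.0001]]
shift [ 0.1205 -0.0004  0.0035] len mm 90.40137350463412
```

View pics/t8.png

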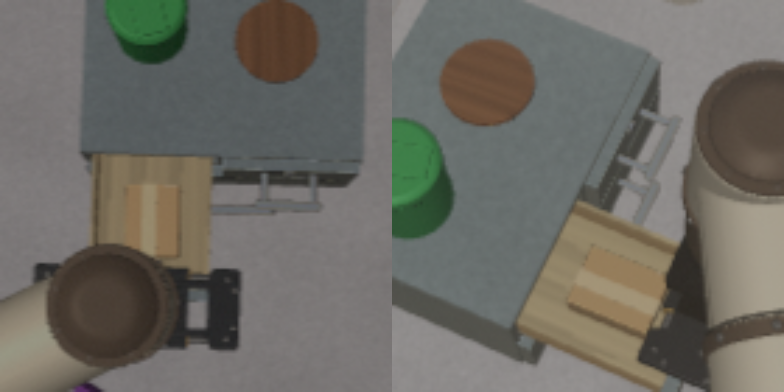

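The packet lies flat in the left drawer, at about (152,220) in the top crop. Finish closing the fingers, lower into the handle gap, and push.

Call:
play_rows --commands '[{"fingers":1,"tx":0,"ty":0,"tz":0.0035,"ax":0,"ay":0,"az":0},{"fingers":1,"tx":0,"ty":0,"tz":0.0035,"ax":0,"ay":0,"az":0},{"fingers":1,"tx":0,"ty":0,"tz":0.0035,"ax":0,"ay":0,"az":0},{"fingers":1,"tx":0.03,"ty":0,"tz":0.0035,"ax":0,"ay":0,"az":0},{"fingers":1,"tx":0.06,"ty":0,"tz":0.0035,"ax":0,"ay":0,"az":0}]'

```text
time_s: 26.48
tcp_pos: [0.4735, 0.0588, 0.1573]
ee_rot: [[0.004, -0.028, -1.0], [0.002, -1.0, 0.028], [-1.0, -0.002, -0.004]]
wrist_force: [-0.5, 0.1, -1.2]
gripper_width: 0.009
```

Call:
play_rows --commands '[{"fingers":1,"tx":0.02,"ty":0,"tz":0,"ax":0,"ay":0,"az":0},{"fingers":1,"tx":0.04,"ty":0,"tz":0,"ax":0,"ay":0,"az":0},{"fingers":1,"tx":0.053,"ty":0,"tz":0,"ax":0,"ay":0,"az":0},{"fingers":1,"tx":0.06,"ty":0,"tz":0,"ax":0,"ay":0,"az":0},{"fingers":1,"tx":0.06,"ty":0,"tz":0,"ax":0,"ay":0,"az":0}]'

```text
time_s: 26.9
tcp_pos: [0.4718, 0.058, 0.1105]
ee_rot: [[-0.002, -0.029, -1.0], [-0.001, -1.0, 0.029], [-1.0, 0.001, 0.002]]
wrist_force: [-0.1, -0.8, 0.6]
gripper_width: 0.006
```

```bash
python3 -c "
from h import *
go(cab(-145,76.5,110))"
```

```text
tcp [0.4718 0.058  0.1105] cab [-272.9612   75.7713  110.4726] F [-0.0864 -0.833   0.5551] w 0.006092919528935262 t 26.9
[[-0.0024 -0.0288 -0.9996]
 [-0.0011 -0.9996  0.0288]
 [-1.      0.0011  0.0023]]
shift [ 0.0002 -0.0009 -0.1706] len mm 127.96416255815515
```

Call:
play_rows --commands '[{"fingers":1,"tx":0,"ty":0,"tz":-0.008,"ax":0,"ay":0,"az":0},{"fingers":1,"tx":0,"ty":0,"tz":-0.022,"ax":0,"ay":0,"az":0},{"fingers":1,"tx":0,"ty":0,"tz":-0.038,"ax":0,"ay":0,"az":0},{"fingers":1,"tx":0,"ty":0,"tz":-0.054,"ax":0,"ay":0,"az":0},{"fingers":1,"tx":0,"ty":0,"tz":-0.07,"ax":0,"ay":0,"az":0}]'

```text
time_s: 27.32
tcp_pos: [0.5256, 0.0565, 0.1119]
ee_rot: [[-0.001, -0.029, -1.0], [-0.0, -1.0, 0.029], [-1.0, 0.0, 0.001]]
wrist_force: [-2.7, 0.7, -1.1]
gripper_width: 0.005
```

Call:
play_rows --commands '[{"fingers":1,"tx":0,"ty":0,"tz":-0.016,"ax":0,"ay":0,"az":0},{"fingers":1,"tx":0,"ty":0,"tz":-0.032,"ax":0,"ay":0,"az":0},{"fingers":1,"tx":0,"ty":0,"tz":-0.048,"ax":0,"ay":0,"az":0},{"fingers":1,"tx":0,"ty":0,"tz":-0.064,"ax":0,"ay":0,"az":0},{"fingers":1,"tx":0,"ty":0,"tz":-0.076,"ax":0,"ay":0,"az":0}]'

```text
time_s: 27.73
tcp_pos: [0.5834, 0.0549, 0.112]
ee_rot: [[0.001, -0.029, -1.0], [-0.0, -1.0, 0.029], [-1.0, 0.0, -0.001]]
wrist_force: [-1.4, -0.1, 0.1]
gripper_width: 0.005
```

Call:
play_rows --commands '[{"fingers":1,"tx":0,"ty":0,"tz":-0.008,"ax":0,"ay":0,"az":0},{"fingers":1,"tx":0,"ty":0,"tz":-0.016,"ax":0,"ay":0,"az":0},{"fingers":1,"tx":0,"ty":0,"tz":-0.022,"ax":0,"ay":0,"az":0},{"fingers":1,"tx":0,"ty":0,"tz":-0.026,"ax":0,"ay":0,"az":0},{"fingers":1,"tx":0,"ty":0,"tz":-0.026,"ax":0,"ay":0,"az":0}]'

```text
time_s: 28.15
tcp_pos: [0.6024, 0.0548, 0.1119]
ee_rot: [[0.002, -0.029, -1.0], [0.0, -1.0, 0.029], [-1.0, -0.0, -0.002]]
wrist_force: [-0.4, -0.3, 0.3]
gripper_width: 0.007
```

```bash
python3 -c "
from h import *
go(cab(-129.5,76.5,110))"
```

```text
tcp [0.6024 0.0548 0.1119] cab [-142.3097   76.3365  111.8627] F [-0.3724 -0.3142  0.252 ] w 0.007131800124789029 t 28.15
[[ 0.002  -0.0286 -0.9996]
 [ 0.0004 -0.9996  0.0286]
 [-1.     -0.0005 -0.002 ]]
shift [ 0.0025 -0.0002 -0.0171] len mm 12.94541536503883
```

Call:
play_rows --commands '[{"fingers":1,"tx":0,"ty":0,"tz":-0.005,"ax":0,"ay":0,"az":0},{"fingers":1,"tx":0,"ty":0,"tz":-0.01,"ax":0,"ay":0,"az":0},{"fingers":1,"tx":0,"ty":0,"tz":-0.014,"ax":0,"ay":0,"az":0},{"fingers":1,"tx":0,"ty":0,"tz":-0.014,"ax":0,"ay":0,"az":0},{"fingers":1,"tx":0,"ty":0,"tz":-0.014,"ax":0,"ay":0,"az":0}]'

```text
time_s: 28.57
tcp_pos: [0.6124, 0.0544, 0.1116]
ee_rot: [[0.001, -0.029, -1.0], [0.0, -1.0, 0.029], [-1.0, -0.0, -0.001]]
wrist_force: [-0.1, -0.3, 0.5]
gripper_width: 0.004
```

Call:
play_rows --commands '[{"fingers":1,"tx":0,"ty":0,"tz":-0.003,"ax":0,"ay":0,"az":0},{"fingers":1,"tx":0,"ty":0,"tz":-0.005,"ax":0,"ay":0,"az":0},{"fingers":1,"tx":0,"ty":0,"tz":-0.005,"ax":0,"ay":0,"az":0},{"fingers":1,"tx":0,"ty":0,"tz":-0.005,"ax":0,"ay":0,"az":0}]'

```text
time_s: 28.9
tcp_pos: [0.6158, 0.0542, 0.1115]
ee_rot: [[0.0, -0.029, -1.0], [0.0, -1.0, 0.029], [-1.0, -0.0, -0.0]]
wrist_force: [-1.2, 0.6, -0.4]
gripper_width: 0.007
```

Call:
play_rows --commands '[{"fingers":1,"tx":0,"ty":0,"tz":-0.003,"ax":0,"ay":0,"az":0},{"fingers":1,"tx":0,"ty":0,"tz":-0.005,"ax":0,"ay":0,"az":0},{"fingers":1,"tx":0,"ty":0,"tz":-0.005,"ax":0,"ay":0,"az":0},{"fingers":1,"tx":0,"ty":0,"tz":-0.005,"ax":0,"ay":0,"az":0}]'

```text
time_s: 29.23
tcp_pos: [0.6173, 0.054, 0.1113]
ee_rot: [[-0.005, -0.029, -1.0], [-0.001, -1.0, 0.029], [-1.0, 0.001, 0.005]]
wrist_force: [-6.5, 1.6, 2.5]
gripper_width: 0.007
```

Call:
play_rows --commands '[{"fingers":1,"tx":0,"ty":0,"tz":-0.002,"ax":0,"ay":0,"az":0},{"fingers":1,"tx":0,"ty":0,"tz":-0.003,"ax":0,"ay":0,"az":0},{"fingers":1,"tx":0,"ty":0,"tz":-0.003,"ax":0,"ay":0,"az":0},{"fingers":1,"tx":0,"ty":0,"tz":-0.003,"ax":0,"ay":0,"az":0}]'

```text
time_s: 29.57
tcp_pos: [0.6173, 0.054, 0.1113]
ee_rot: [[-0.01, -0.029, -1.0], [-0.001, -1.0, 0.029], [-1.0, 0.001, 0.01]]
wrist_force: [-12.2, 3.9, 7.7]
gripper_width: -0.001
```

Firm stop at the home position. Back off within the gap, rise clear, retreat, and look.

Call:
play_rows --commands '[{"fingers":1,"tx":0,"ty":0,"tz":0.011,"ax":0,"ay":0,"az":0},{"fingers":1,"tx":0,"ty":0,"tz":0.011,"ax":0,"ay":0,"az":0},{"fingers":1,"tx":0,"ty":0,"tz":0.011,"ax":0,"ay":0,"az":0},{"fingers":1,"tx":-0.01,"ty":0,"tz":0.011,"ax":0,"ay":0,"az":0},{"fingers":1,"tx":-0.03,"ty":0,"tz":0.011,"ax":0,"ay":0,"az":0}]'

```text
time_s: 29.98
tcp_pos: [0.6127, 0.0539, 0.1327]
ee_rot: [[-0.003, -0.029, -1.0], [-0.001, -1.0, 0.029], [-1.0, 0.001, 0.003]]
wrist_force: [0.7, 0.2, 0.6]
gripper_width: 0.006
```

Call:
play_rows --commands '[{"fingers":1,"tx":-0.04,"ty":0,"tz":0,"ax":0,"ay":0,"az":0},{"fingers":1,"tx":-0.09,"ty":0,"tz":0,"ax":0,"ay":0,"az":0},{"fingers":1,"tx":-0.11,"ty":0,"tz":0.04,"ax":0,"ay":0,"az":0},{"fingers":1,"tx":-0.11,"ty":0,"tz":0.09,"ax":0,"ay":0,"az":0},{"fingers":1,"tx":-0.11,"ty":0,"tz":0.14,"ax":0,"ay":0,"az":0}]'

```text
time_s: 30.4
tcp_pos: [0.5088, 0.0574, 0.2182]
ee_rot: [[0.004, -0.03, -1.0], [0.002, -1.0, 0.03], [-1.0, -0.002, -0.004]]
wrist_force: [-1.5, 0.3, -0.6]
gripper_width: 0.007
```

Call:
play_rows --commands '[{"fingers":1,"tx":0,"ty":0,"tz":0.05,"ax":0,"ay":0,"az":0},{"fingers":1,"tx":0,"ty":0,"tz":0.1,"ax":0,"ay":0,"az":0},{"fingers":1,"tx":0,"ty":0,"tz":0.1,"ax":0,"ay":0,"az":0},{"fingers":1,"tx":0,"ty":0,"tz":0.1,"ax":0,"ay":0,"az":0},{"fingers":1,"tx":0,"ty":0,"tz":0.1,"ax":0,"ay":0,"az":0}]'

```text
time_s: 30.82
tcp_pos: [0.4345, 0.0598, 0.2177]
ee_rot: [[0.003, -0.028, -1.0], [0.001, -1.0, 0.028], [-1.0, -0.001, -0.003]]
wrist_force: [0.2, -0.1, 0.5]
gripper_width: 0.006
```

```bash
python3 -c "
from h import *
go()
a=viewer.capture('top')
save(a,'t9.png',(130,75,390,265),3)
# predicted shut handle ends vs image
for m in((-155,108.5,104),(-155,44.5,104),(-155,-44.5,104),(-155,-108.5,104),(-155,60,40),(-155,-60,40)):
  print(m,(proj(a,cab(*m)-[0,0,.002])[0]-[130,75])*3)"
```

```text
tcp [0.4345 0.0598 0.2177] cab [-310.2448   76.4548  217.7462] F [ 0.21   -0.1093  0.5068] w 0.005914994487833074 t 30.8167
[[ 0.0032 -0.0282 -0.9996]
 [ 0.001  -0.9996  0.0282]
 [-1.     -0.0011 -0.0031]]
(-155, 108.5, 104) [281.1172 321.2386]
(-155, 44.5, 104) [342.5047 323.1515]
(-155, -44.5, 104) [427.8396 325.8108]
(-155, -108.5, 104) [489.1811 327.7223]
(-155, 60, 40) [330.4004 328.8007]
(-155, -60, 40) [439.221  332.1902]
```

View pics/t9.png

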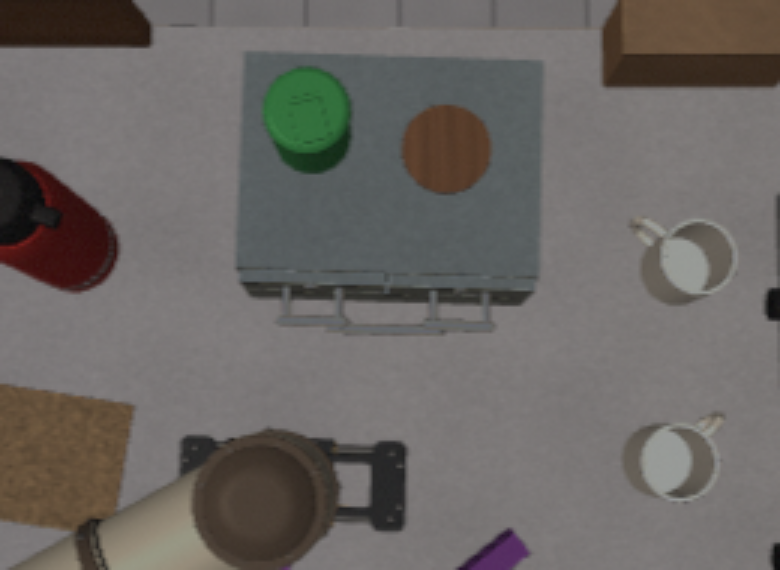

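All three handles sit at their predicted shut positions (left bar at row 321 as predicted, deep bar at row 328). The tin, coaster, mugs and flask are undisturbed, and the hand is clear. Handing in.

```bash
python3 -c "
from h import *
print(job.finish_job())"
```

```text
the job is handed in; nothing more can be done
None
```

The tea packet is lying flat in the left upper drawer, all three drawers are shut, and I handed the job in at about 31 s of the 72 s allowed. No verdict was reported.

- **What I did:** I lifted the packet out of the deep drawer, stood it on the mat and tipped it flat. I then pushed the deep drawer home against a firm stop (about 14 N) and felt the left upper drawer. It slid freely at about 1–3 N, so the right one was never pulled. I opened the left drawer about 138 mm, set the packet in flat, and pushed it home to a firm stop (about 12 N).
- **Last checks:**
  - The last top picture shows all three handles within about 1 pixel (roughly 3 mm) of their predicted shut positions.
  - The tin, coaster, mugs and flask look where they were at the start, and the hand is clear.
  - I saw the packet lying flat just before closing the drawer; with it shut, I could not check the packet directly.
- **What disagreed:**
  - Both firm stops came about 2–3 mm deeper than my camera fit predicted, which is close to the stated camera accuracy.
  - Triangulating the top of the standing packet gave 64 mm instead of about 76 mm, so I used the given sizes for its height.

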